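Jack up the sagging sampler shelf and hold it level

TASK

Lift the loose cover off the two pins in front of the instrument's bay and stand it upright and lengthways in the middle of the grey parts mat. Then pick up the lever jack, set it flat on the bench with its saddle centred under the shelf's marked lift point, and let go of it while its handle is still up. Last, push the jack's handle fully down on its stop so that the jack alone raises the shelf to level, and finish while still holding the handle down, leaving the other things on the bench undisturbed.

Things in the scene. Friction and masses are not known exactly. Their poses are not given: they have to be found in the camera images.
- module: fixed white plinth. Origin on the bench below the lift pad; x into the bay, y along the front, z up. Cheeks 30 mm thick, 75 mm high, at y = +-100 to +-130 mm, x = -100 to 230 mm; bay floor is bare bench. A steel pin (8 mm dia, 18 mm tall) on each cheek at x = -75, y = +-115 mm. Rear housing, 125 mm high, x = 210 to 290 mm. Shelf, 186 mm wide, hangs in the bay from x = -40 mm to its hinge
- lift_pad (a point): centre of the underside of the round black lift pad (50 mm dia) under the hinged shelf; 63 mm up while the shelf sags (front 4.5 degrees low), 78 mm when level; falls back unsupported, takes 6 to 11 N to lift. Hidden from above: a dark arrow-shaped rib (8 mm tall) on the shelf's front edge marks it, its point (inner end) about over the pad's centre. z = the shelf's normal
- shelf_edge (a point): middle of the upper front edge of the aluminium sampler shelf, 84 mm above the bench while sagging; underside there 70 mm. The hinge is 230 mm behind it. A round vial tray, up to 155 mm above the bench, stands on the shelf from 67 mm behind this edge on
- cover_tab (a point): centre of the cover's grey grip tab (14 mm along x, 30 along y, 40 tall), mid-top of the loose white cover: upside-down channel 256 mm long (y), 50 wide (x), 0.3 kg; sheet with 11 mm holes over the pins, skirts reaching 95 mm below this point (into the bay, closing it); sheet top 20 mm below this point. Point is 100 mm up on the pins, 98 mm when standing on the mat on its skirts. z up
- mat: grey parts mat fixed flat on the bench, 300 mm (its x) by 160 mm (its y), 3 mm thick; origin under its centre. Left or right of the work area, the jack on the other side
- jack_block (a point): point in the upright carrying block (44 mm along x, 26 along y, top 75 mm up) of the loose grey-painted lever jack, 0.9 kg; 50 mm above the jack's underside. Base plate 70 mm wide, 8 thick, from x = -180 to 150 mm of this point. Saddle axis at x = 120 mm; tread to the rear (-x). Balances within 20 mm of this point. z up
- jack: the same jack as a whole; origin on its underside 50 mm below jack_block, same axes
- saddle_top (a point): centre of the flat top of the round steel saddle, 28 mm dia, at the front of the jack; 53 mm above the jack's underside with the handle up, 78 mm with the handle fully down
- tread (a point): centre of the upper face of the flat black tread (40 mm along, 56 across, 10 thick) on the jack's handle. Handle pin 45 mm behind the block's centre, 50 mm above the underside; tread 130 mm from the pin. Handle up: tread 160 mm behind the block, 111 mm up; fully down: 175 mm behind, 55 mm up
- jack_handle (a joint): jack handle, rad: 0 = up, 0.45 = fully down on its stop (level). The saddle rises 5.6 mm per 0.1 rad, 25 mm in all. A spring and the load bring the handle up when let go: pushing the tread takes about 2 N unloaded, 4 to 7 N with the shelf on the saddle
- reagent: amber reagent bottle, 64 mm across, 150 mm tall; origin under its centre. Bystander
- beaker: open glass beaker, 70 mm across, 85 mm tall; origin under its centre. Bystander
- driver: screwdriver, 160 mm, lying beside the plinth; origin under its middle, x axis towards its blade. Bystander
- spanner: open-ended spanner, 150 mm, lying flat beside the plinth; origin under its middle. Bystander
- vials: white block 90 x 60 mm, 44 mm tall with its vials; origin under its centre. Bystander
- mouse: dark grey computer mouse 100 x 58 x 30 mm; origin under its centre. Bystander

How it is judged:
On the way, in this order (a step that is already met when the one before it is completed fails the run):
1. the cover is off its pins and stands upright on the mat, let go (horizontal distance between cover_tab and mat below 0.05 m and height (world z) of cover_tab between 0.09 and 0.105 m and angle between cover_tab's own z axis and vertical below 0.12 rad and angle between the y axis of cover_tab and the x axis of mat, either way round below 0.35 rad and contact force between each of the arm, the fingers and cover below 0.3 N), for 0.2 s.
2. the jack stands flat with its saddle under the lift pad, let go, handle still up and shelf still down (horizontal distance between saddle_top and lift_pad below 0.014 m and angle between jack's own z axis and vertical below 0.06 rad and height (world z) of jack below 0.004 m and value of joint jack_handle below 0.1 rad and height (world z) of lift_pad below 0.066 m and contact force between the fingers and jack below 0.3 N), for 0.2 s.
At the end, for the whole second after the job is handed in: Robot pressing the handle (over 1 N), handle within 0.04 rad of its stop, shelf level within 0.018 rad on the jack alone; jack flat, saddle within 14 mm of the pad centre; cover upright on the mat, within 50 mm of its centre and 0.35 rad of lengthways (all of step 1 and horizontal distance between saddle_top and lift_pad below 0.014 m and angle between jack's own z axis and vertical below 0.06 rad and height (world z) of jack below 0.004 m and value of joint jack_handle above 0.41 rad and angle between lift_pad's own z axis and vertical below 0.018 rad and height (world z) of lift_pad above 0.074 m and velocity of joint jack_handle below 0.05 rad/s and contact force between jack and module above 2 N and contact force between each of the arm, the fingers and module below 0.5 N and contact force between any of the fingers, the arm and jack above 1 N); the arm keeps its last pose, push and grip.
It fails at once if a bystander is moved more than 30 mm (distance of any of reagent, beaker, driver, spanner, vials, mouse from where it was at the start of the episode above 0.03 m).
It fails at once if the robot lifts the shelf itself or shoves the instrument (over 25 N) (contact force between any of the arm, the fingers and module above 25 N).
It fails at once if the shelf is raised before the handle is pumped (height (world z) of lift_pad above 0.069 m and value of joint jack_handle below 0.12 rad).
It also fails if it takes over 72 s, if anything falls off the work surface, if the arm or the gripper's body presses on something with over 40 N, if the wrist force passes 120 N, or if a joint passes its speed limit or range.

ROBOT

A 6-joint arm with a two-finger parallel gripper is mounted at the origin on the work surface. World frame = base frame: x ahead of the robot, y to its left, z up, the work surface at z = 0. Lengths are in m, angles in rad, forces in N, time in s.
With the tool pointing down it reaches from about 0.325 to 0.9 m from the base axis. Payload 3.5 kg.
Tool frame: the origin (TCP) lies midway between the tips of the shut fingers; the grasp point (between the pads) lies 19 mm behind it; y points along the fingers, z is the direction in which the jaws open and shut, and the axes are right-handed (so a half turn about y gives the same grasp; the last joint's range is limited). The gripper opens to 85 mm and grips with 20 to 120 N. Pads are 22 mm wide; open, the fingers measure 114 mm over their backs; the gripper's body (76 mm by 85 mm) begins 54 mm behind the grasp point. The pads swing forward as they close: fully open they stand 13 mm farther back than shut.
Start: joints at [1.235, 0.276, -0.026, 1.268, 0, 1.467], TCP at [0.144, 0.608, 0.196] pointing down, gripper open.
Joint ranges: [-3.12, 3.12], [-0.85, 1.88], [-1.08, 1.24], [-1.95, 2.15], [-1.57, 1.53], [-3.14, 3.14]. Speed limits (rad/s): [2.57, 2.57, 3.14, 3.14, 3.14, 3.14].

INTERFACE

Orientations are given as a 3x3 rotation matrix whose columns are the frame's x, y, z axes.
In Python, from plant import monitor, camera, camera_params, order gives the robot as it stands.
- The arm moves only by the tool send_rows, never from a script. Its argument "motion" is a list that holds one entry, the list of rows, each a list of 7 numbers: the shift along the tool's x, y, z in cm, then the turn, a rotation vector about the tool's x, y, z in degrees, then the closure, from 0 (fully open) to 1 (shut). A call has 1 to 8 rows; each row is the pose to reach, as a shift and turn from the pose commanded when the call began, along the tool's axes at that moment; what a row does not reach only later rows make up. A row lasts 1/8 s, in which the tool goes at most 62.5 mm and 10.7 degrees, less where a joint would pass 70% of its speed; a pose out of reach is approached as far as the arm can. A call with a gripper value outside its range is refused whole. The fingers move at their own pace and stop on an object; the grip force is fixed at half the most. Time passes only in rows, so rows that repeat a pose let the fingers close. It gives the time, the measured TCP pose, the force and the opening at its end, in the units of the state.
- monitor.sense(): the state, without advancing time (a new reading comes with each control period).
- camera(name): name is "scene" or "top" or "wrist"; returns (picture, depth): 420x560x3 uint8, blue, green, red; 420x560 float32, m along the optical axis (not along the pixel's ray), 0 where there is no reading.
- camera_params(name): a dict with "fov_y" (degrees; the focal length in pixels is half the picture's height over the tangent of half this angle, whatever the lens; pixels are square), "cx", "cy" (the principal point, pixels), "rvec" (rotation vector, rad) and "tvec" (3), from world to camera coordinates, as OpenCV has them. Camera axes: x right, y down, z forward; pixel columns grow to the right and rows downward; lengths in m; the calibration is good to about 2 mm. A picture is of the moment at which its call begins: read the wrist's pose just before it. camera_params takes no time and is no camera call; for the wrist camera it gives the pose at the moment of the call.
- order.hand_in(): hands the job in, once; it reports no verdict.
The state is a dict: "time_s": time; "joint_pos": joint angles; "qd": joint speeds; "joint_efforts": joint torques, N m; "tool_pos": TCP position; "eef_rot": TCP orientation; "wrist_force": force on the tool from outside, world axes, zero at the start; "torque": the same for the moment, N m; "gripper_width": finger opening in m.
Only numpy, scipy, OpenCV 4.12 (cv2) and the standard library are available. Lean on these libraries where they do the work, as an engineer would, in place of code of your own. Each camera call takes 0.05 s, during which the arm holds its last target.

## Working session

There is one attempt and no reset: what is moved stays moved. The work goes in short steps, Python scripts to look and compute and a tool call to move; the robot and the scene stay as the last step left them, time stands still between calls to the robot, and variables do not carry over. Pictures are saved under pics/ and viewed, and the job is handed in when it is done.

Besides the shell and the picture viewer there is one more tool, called after "Request:" as name([rows], argument=value, ...), one row to a line, values as JSON. send_rows: Moves the arm, as the interface text tells. Its arguments: {"type":"object","properties":{"motion":{"type":"array"}},"required":["motion"]}

```bash
ls; mkdir -p pics
cat > h.py <<'E'
import numpy as np,cv2
from plant import monitor,camera,camera_params,order
def par(n):
    p=camera_params(n); f=210/np.tan(np.radians(p["fov_y"])/2)
    R=cv2.Rodrigues(np.array(p["rvec"],float))[0]; t=np.array(p["tvec"],float)
    return f,p["cx"],p["cy"],R,t
def ray(P,u,v,z):
    f,cx,cy,R,t=P; d=R.T@np.array([(u-cx)/f,(v-cy)/f,1]); c=-R.T@t
    return c+d*(z-c[2])/d[2]
def proj(P,X):
    f,cx,cy,R,t=P; c=R@np.array(X)+t; return c[:2]/c[2]*f+[cx,cy]
def pts(P,D):
    f,cx,cy,R,t=P; v,u=np.mgrid[:420,:560]
    C=np.stack([(u-cx)/f*D,(v-cy)/f*D,D],-1); return (C-t)@R
E
python3 - <<'E'
from h import *
print(monitor.sense())
for n in("scene","top","wrist"):
    p=camera_params(n);print(n,p)
    im,D=camera(n);cv2.imwrite(f"pics/{n}0.png",im);np.save(f"{n}0.npy",D)
E
```

```text
pics
{'time_s': 0.0, 'joint_pos': array([ 1.23461440e+00,  2.77163864e-01, -2.78784477e-02,  1.26797115e+00,
       -1.85043502e-05,  1.46742747e+00]), 'qd': array([-1.01734149e-03, -7.33401956e-04, -7.57097463e-04, -5.22907383e-04,
       -8.53327823e-04,  1.42811354e-05]), 'joint_efforts': array([ 1.24857092e-03, -4.45509231e+01,  2.95199525e+01,  1.61904388e-02,
        7.48846651e-05, -6.19497669e-06]), 'tool_pos': array([0.14391435, 0.60733904, 0.19464174]), 'eef_rot': array([[ 9.73021156e-01, -7.13931782e-04,  2.30714801e-01],
       [-2.30715810e-01, -2.09912745e-03,  9.73018915e-01],
       [-2.10369356e-04, -9.99997542e-01, -2.20721077e-03]]), 'wrist_force': array([ 0.92705689,  0.79066441, -0.05938619]), 'torque': array([0.03928178, 0.01803706, 0.03965513]), 'gripper_width': 0.08545477012074232}
scene {'fov_y': 55.07701177983738, 'cx': 280.145309420432, 'cy': 217.53302618838154, 'rvec': array([ 1.61538603,  1.86040063, -0.79866302]), 'tvec': array([ 0.07063713, -0.26494626,  1.68526983])}
top {'fov_y': 55.97920762934021, 'cx': 280.0890223556835, 'cy': 212.50742104270213, 'rvec': array([ 2.1991378 , -2.14233539,  0.10520763]), 'tvec': array([-0.00674043,  0.50927186,  1.15475429])}
wrist {'fov_y': 68.01678294338221, 'cx': 280.983525687277, 'cy': 209.86178679752365, 'rvec': array([-2.27698174, -1.79955345, -0.25853692]), 'tvec': array([-0.62456504, -0.03623158,  0.37909381])}
```

View pics/top0.png

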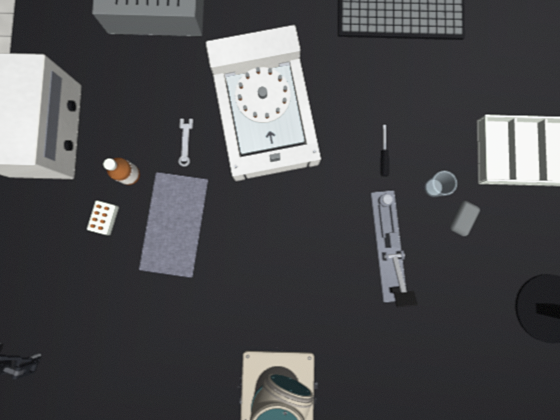

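View pics/scene0.png

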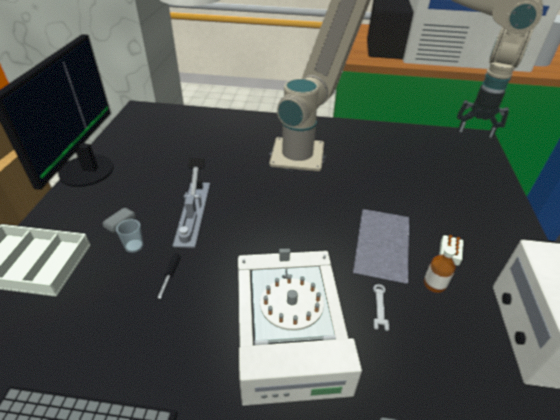

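View pics/wrist0.png

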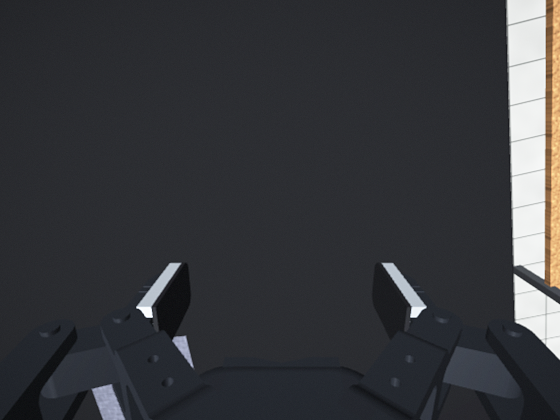

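The top view shows the mat at about (174,225), the module at (263,105) with its cover tab at (275,157), and the jack at (390,247) with its saddle at (386,199) and its tread at (404,298). Next I'll measure these.

Run:
```python
from h import *
P=par("top");D=np.load("top0.npy");im=cv2.imread("pics/top0.png");X=pts(P,D)
print("cam",-P[3].T@P[4])
for n,u,v in [("tab",275,157),("bench",330,220),("mat",174,225),("cheekL",228,150),("cheekR",308,140),("saddle",386,199),("block",389,240),("arrow",270,136),("tread",404,298)]: print(n,X[v,u].round(3))
def crop(x0,y0,x1,y1,s,n): cv2.imwrite("pics/"+n,cv2.resize(im[y0:y1,x0:x1],None,fx=s,fy=s,interpolation=cv2.INTER_CUBIC))
crop(350,180,440,315,4.4,"cj.png");crop(200,20,330,185,3.6,"cm.png")
# mat
hsv=cv2.cvtColor(im,cv2.COLOR_BGR2HSV)
m=((im.min(2)>70)&(X[...,2]<0.02)).astype(np.uint8);m[:, :130]=0;m[:,215:]=0;m[:165]=0;m[290:]=0
m=cv2.morphologyEx(m,cv2.MORPH_OPEN,np.ones((5,5)))
c=max(cv2.findContours(m,0,1)[0],key=cv2.contourArea);c=c[:,0]
W=np.array([ray(P,u,v,.003)[:2] for u,v in c]).astype(np.float32);r=cv2.minAreaRect(W*1000);print("mat",r,cv2.boxPoints(r))
# module outline white at height 
m=((im.min(2)>120)&(X[...,2]>0.055)&(X[...,2]<.14)).astype(np.uint8);m[:,:205]=0;m[:,325:]=0;m[190:]=0
H=X[...,2]
for v in range(60,185,8): print(v,[int(1000*H[v,u]) if D[v,u]>0 else -1 for u in range(205,330,5)])
```

```text
cam [0.39425387 0.00410242 1.19891943]
tab [0.654 0.025 0.121]
bench [ 0.493 -0.146 -0.002]
mat [0.465 0.326 0.008]
cheekL [0.683 0.162 0.075]
cheekR [ 0.718 -0.069  0.075]
saddle [ 0.554 -0.302  0.053]
block [ 0.435 -0.309  0.061]
arrow [0.721 0.041 0.097]
tread [ 0.277 -0.335  0.113]
mat ((468.8013610839844, 329.0213623046875), (163.4499053955078, 303.9903259277344), 83.5000991821289) [[308.53183 265.02783]
 [610.5681  230.61565]
 [629.0709  393.0149 ]
 [327.0346  427.42706]]
60 [5, 123, 127, 125, 124, 127, 129, 127, 124, 122, 117, 111, 104, 99, 91, 92, -1, 77, 75, 0, -1, 4, 4, 2, 0]
68 [1, 0, 112, 110, 101, 99, 92, 86, 80, 74, 131, 156, 132, 155, 99, 103, 102, 47, 74, 77, -1, 0, 4, 4, 0]
76 [3, 0, 77, 77, 52, 101, 100, 98, 132, 134, 130, 134, 130, 132, 134, 156, 99, 103, 72, 74, 0, 1, -3, -2, 1]
84 [-1, -1, 0, 77, 76, 99, 100, 155, 132, 129, 130, 126, 128, 127, 129, 131, 129, 101, 72, 72, 0, 2, 3, 1, 1]
92 [-1, 0, 2, 74, 75, 98, 95, 130, 129, 125, 128, 160, 153, 130, 130, 128, 128, 126, 46, 72, 74, 2, 1, 0, 1]
100 [0, 0, 2, 73, 75, -2, 93, 132, 129, 129, 124, 124, 127, 127, 130, 1
[... 322 characters left out ...]
88, 87, 85, 76, 74, 2, 0, -2]
132 [0, 0, 1, 0, 76, 70, 60, 87, 86, 87, 90, 88, 88, 97, 87, 89, 85, 85, 83, 79, 74, 76, -4, 3, 0]
140 [4, 3, -4, 3, 5, 76, 77, 86, 86, 87, 86, 89, 88, 85, 84, 85, 85, 87, 87, 85, 44, 78, 80, 2, 0]
148 [0, -3, 3, 0, 4, 73, 79, 0, 87, 88, 79, 84, 86, 73, 1, 0, -1, 79, 82, 80, 81, 82, 83, 1, -2]
156 [0, -2, -1, 0, 0, 76, 76, 34, 81, 80, 80, 82, 79, 118, 119, 122, 78, 82, 84, 83, 79, 82, 81, -2, 1]
164 [0, 3, -3, 0, 2, 0, 78, 83, 80, 80, 80, 78, 77, 80, 85, 82, 80, 82, 79, 59, 47, 32, 22, 0, 2]
172 [3, 5, 1, -1, 2, 2, 82, 81, 80, 78, 67, 53, 37, 27, 11, 0, 0, -2, 0, 2, 0, 2, 2, -1, 3]
180 [0, 0, 0, 2, 4, 0, 0, 0, 2, 2, 2, 0, -1, 0, 3, 3, 0, 3, 0, 0, 2, -2, 0, 2, 0]
```

View pics/cj.png

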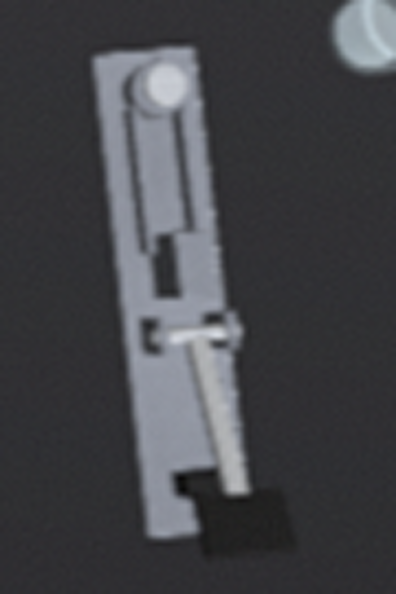

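View pics/cm.png

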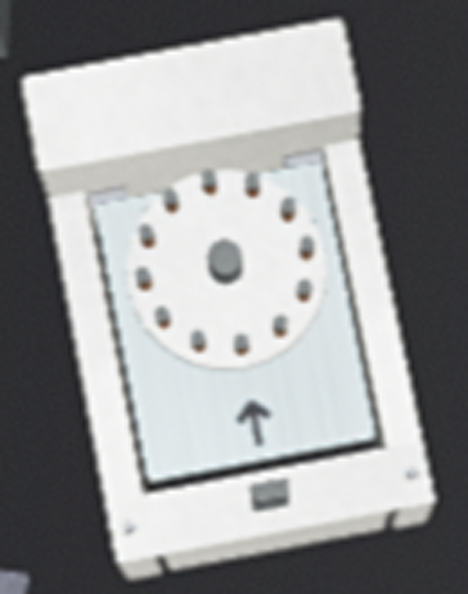

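Run:
```python
from h import *
P=par("top");D=np.load("top0.npy");im=cv2.imread("pics/top0.png");X=pts(P,D);S=par("scene")
def c2(x,y,s,x0,y0): return ((x+.5)/s-.5+x0,(y+.5)/s-.5+y0)
pl=ray(P,*c2(129,527,3.6,200,20),.093);pr=ray(P,*c2(411,475,3.6,200,20),.093)
y=(pl-pr)[:2];L=np.linalg.norm(y);y/=L;x=np.array([y[1],-y[0]]);mid=(pl+pr)[:2]/2
print("pins",pl,pr,L,"yaw",np.degrees(np.arctan2(x[1],x[0])),"mid",mid,"origin",mid+.075*x)
print("arrowtip", ray(P,*c2(250,402,3.6,200,20),.097))
# tab top
m=((D>0)&(X[...,2]>.108)).astype(np.uint8);m[:,:262]=0;m[:,290:]=0;m[:148]=0;m[168:]=0
q=X[m>0];print("tab",m.sum(),q.mean(0), (q.min(0)+q.max(0))/2)
g=cv2.cvtColor(im,cv2.COLOR_BGR2GRAY)
m=((g>75)&(X[...,2]<.03)).astype(np.uint8);m[:,:355]=0;m[:,415:]=0;m[:185]=0;m[310:]=0
c=max(cv2.findContours(m,0,1)[0],key=cv2.contourArea)[:,0]
W=np.array([ray(P,u,v,.008)[:2] for u,v in c]).astype(np.float32);r=cv2.minAreaRect(W*1000);print("base",r);print(cv2.boxPoints(r))
print("saddle",ray(P,*c2(166,85,4.4,350,180),.053))
c=c2(165,500,4.4,350,180)
for n,z,pp in [("baseTL",.008,(95,55)),("TR",.008,(194,47)),("BL",.008,(149,538)),("tread centre",.111,(246,522))]: print(n,ray(P,*c2(*pp,4.4,350,180),z))
```

```text
pins [0.63209865 0.13680474 0.093     ] [ 0.67986904 -0.08523542  0.093     ] 0.22712076669701906 yaw 12.141714073443437 mid [0.65598385 0.02578466] origin [0.72930612 0.04155944]
arrowtip [0.73463062 0.04399485 0.097     ]
tab 63 [0.65740705 0.0246712  0.11953952] [0.6571273  0.02469693 0.11684257]
base ((421.141845703125, -322.6358337402344), (333.3830261230469, 75.05824279785156), 6.806622505187988)
[[ 251.1773  -305.1273 ]
 [ 260.07312 -379.65652]
 [ 591.1064  -340.14438]
 [ 582.2106  -265.61514]]
saddle [ 0.55460741 -0.30595285  0.053     ]
baseTL [ 0.58055027 -0.26902437  0.008     ]
TR [ 0.58794013 -0.3375143   0.008     ]
BL [ 0.25293167 -0.30658272  0.008     ]
tread centre [ 0.27640021 -0.33942075  0.111     ]
```

```bash
cat >> h.py <<'E'
from scipy.spatial.transform import Rotation as Ro
def Rt(a):
    c,s=np.cos(np.radians(a)),np.sin(np.radians(a)); return np.array([[s,0,c],[-c,0,s],[0,-1,0]])
def go(pos,a):
    s=monitor.sense();R=s["eef_rot"]
    print("at",s["tool_pos"].round(4),"t",s["time_s"],"F",s["wrist_force"].round(1),"w",round(s["gripper_width"],4))
    d=R.T@(np.array(pos)-s["tool_pos"])*100; r=Ro.from_matrix(R.T@Rt(a)).as_rotvec(degrees=True)
    print("shift cm",d.round(2),"turn deg",r.round(2))
E
python3 -c "
from h import *
go((.656,.0258,.22),12.1)"
```

```text
at [0.144  0.6075 0.1949] t 0.15 F [-0.2  0.5  0.6] w 0.0855
shift cm [ 63.24  -2.44 -44.8 ] turn deg [9.000e-02 6.456e+01 5.000e-02]
```

Request:
send_rows([
  [[3,-0.2,-2,0,3,0,0],[7,-0.5,-5,0,8,0,0],[12,-0.8,-8.5,0,13,0,0],[17,-1.2,-12,0,18,0,0],[22,-1.5,-15.6,0,23,0,0],[27,-1.8,-19.1,0,28,0,0],[32,-2,-22.7,0,33,0,0],[36,-2.2,-25.5,0,37,0,0]],
])

```text
time_s: 1.15
tool_pos: [0.4367, 0.2749, 0.2177]
eef_rot: [[0.636, -0.0, 0.772], [-0.772, -0.0, 0.636], [0.0, -1.0, -0.0]]
wrist_force: [1.0, -0.7, 1.6]
gripper_width: 0.0858
```

```bash
python3 -c "
from h import *
go((.656,.0258,.22),12.1)"
```

```text
at [0.4367 0.2749 0.2177] t 1.15 F [ 1.  -0.7  1.6] w 0.0858
shift cm [33.17 -0.22  1.1 ] turn deg [ 0.   27.36  0.  ]
```

Request:
send_rows([
  [[5,0,0.2,0,4.5,0,0],[10,-0.1,0.4,0,9,0,0],[15,-0.2,0.6,0,13.5,0,0],[20,-0.2,0.8,0,18,0,0],[25,-0.2,1,0,22,0,0],[30,-0.2,1.1,0,26,0,0],[33.2,-0.2,1.1,0,27.4,0,0],[33.2,-0.2,1.1,0,27.4,0,0]],
])

```text
time_s: 2.15
tool_pos: [0.657, 0.0263, 0.2188]
eef_rot: [[0.21, -0.001, 0.978], [-0.978, -0.0, 0.21], [0.0, -1.0, -0.001]]
wrist_force: [0.5, 0.3, 0.7]
gripper_width: 0.0854
```

Run:
```python
from h import *
go((.656,.0258,.16),12.1)
P=par("wrist");im,D=camera("wrist");cv2.imwrite("pics/w1.png",im)
for n,X in [("tabtop",(.656,.0258,.12)),("pinL",(.6321,.1368,.093)),("pinR",(.6799,-.0852,.093))]: print(n,proj(P,X))
```

```text
at [0.657  0.0263 0.2188] t 2.15 F [0.5 0.3 0.7] w 0.0854
shift cm [ 0.03  5.88 -0.11] turn deg [ 0.05 -0.    0.  ]
tabtop [279.71805009 201.07757465]
pinL [279.51351309  70.94358623]
pinR [280.15405303 294.02406296]
```

View pics/w1.png

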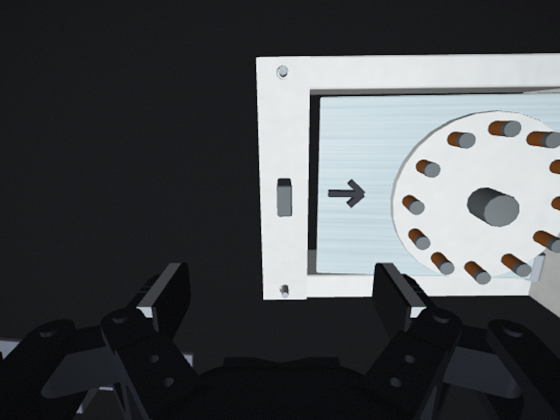

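Run:
```python
from h import *
P=par("wrist");im=cv2.imread("pics/w1.png");g=cv2.cvtColor(im,cv2.COLOR_BGR2GRAY)
cv2.imwrite("pics/w1c.png",cv2.resize(im[50:310,240:400],None,fx=2.3,fy=2.3,interpolation=cv2.INTER_CUBIC)) 
for n,u,v,z in [("pinL",283,71,.093),("pinR",285,292,.093),("tabtop",286,193,.12),("arrow",366,193,.096)]: print(n,ray(P,u,v,z))
print(-P[3].T@P[4])
```

```text
pinL [0.63387099 0.13873712 0.093     ]
pinR [ 0.68364644 -0.0802746   0.093     ]
tabtop [0.65890918 0.03572812 0.12      ]
arrow [0.73787614 0.04687571 0.096     ]
[0.64114472 0.09956495 0.39631064]
```

View pics/w1c.png

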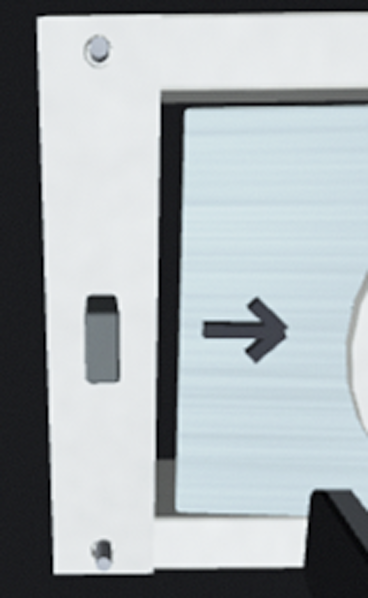

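```bash
python3 -c "
from h import *
go((.6585,.027,.089),12.4)"
```

```text
at [0.656  0.0276 0.219 ] t 2.2 F [-0.8  0.9 -0. ] w 0.0855
shift cm [ 0.12 13.    0.25] turn deg [ 0.08 -0.22 -0.04]
```

Request:
send_rows([
  [[0.1,3,0.2,0,0,0,0],[0.1,6.5,0.2,0,0,0,0],[0.1,10,0.2,0,0,0,0],[0.1,13,0.2,0,0,0,0],[0.1,13,0.2,0,0,0,0.5],[0.1,13,0.2,0,0,0,1],[0.1,13,0.2,0,0,0,1],[0.1,13,0.2,0,0,0,1]],
])

```text
time_s: 3.2
tool_pos: [0.6593, 0.0279, 0.0914]
eef_rot: [[0.212, 0.003, 0.977], [-0.977, -0.0, 0.212], [0.001, -1.0, 0.003]]
wrist_force: [-0.1, 1.2, -0.0]
gripper_width: 0.0124
```

```bash
python3 -c "
from h import *
go((.6585,.027,.20),12.4)"
```

```text
at [0.6593 0.0279 0.0914] t 3.2 F [-0.1  1.2 -0. ] w 0.0124
shift cm [  0.07 -10.86  -0.07] turn deg [-0.15 -0.13  0.04]
```

Request:
send_rows([
  [[0,0,0,0,0,0,1],[0,-0.5,0,0,0,0,1],[0,-1.5,0,0,0,0,1],[0,-3,0,0,0,0,1],[0,-5,0,0,0,0,1],[0,-8,0,0,0,0,1],[0,-11,0,0,0,0,1],[0,-12,0,0,0,0,1]],
])

```text
time_s: 4.2
tool_pos: [0.66, 0.0278, 0.2136]
eef_rot: [[0.212, 0.006, 0.977], [-0.977, -0.0, 0.212], [0.001, -1.0, 0.005]]
wrist_force: [0.0, -0.3, 0.4]
gripper_width: -0.0002
```

Run:
```python
from h import *
go((.469,.329,.215),83.7)
im,D=camera("scene");cv2.imwrite("pics/s2.png",im)
```

```text
at [0.66   0.0278 0.2136] t 4.2 F [ 0.  -0.3  0.4] w -0.0002
shift cm [-33.49  -0.26 -12.27] turn deg [ -0.22 -71.44   0.27]
```

View pics/s2.png

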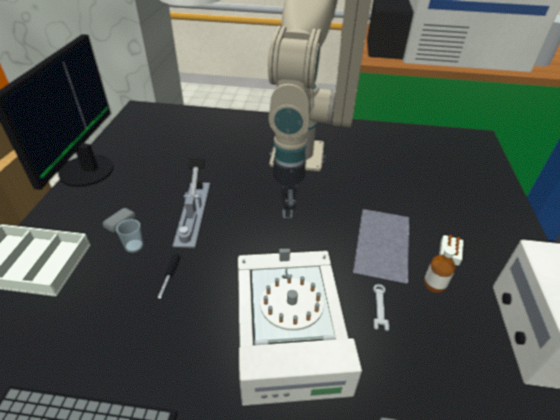

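The gripper came up empty: it reads a width of 0 and the cover is still on its pins. I'll check whether the TCP lines up with the tab.

Run:
```python
from h import *
S=par("scene");s=monitor.sense();print("tcp proj",proj(S,s["tool_pos"]),"tab",proj(S,(.6585,.027,.12)),"sheet", proj(S,(.6585,.027,.08)))
P=par("wrist");im,D=camera("wrist");cv2.imwrite("pics/w3.png",im);print(proj(P,s["tool_pos"]))
im,D=camera("top");cv2.imwrite("pics/t3.png",im[120:220,200:360].repeat(4,0).repeat(4,1));T=par("top");print(proj(T,s["tool_pos"])-[200,120])
i=cv2.imread("pics/s2.png");cv2.imwrite("pics/s2c.png",cv2.resize(i[180:340,220:370],None,fx=3.5,fy=3.5,interpolation=2))
```

```text
tcp proj [286.13574024 225.69601888] tab [284.92233964 249.64736547] sheet [284.52516547 259.24428777]
[280.63708019 242.26191045]
[73.3732114  26.18771876]
```

View pics/w3.png

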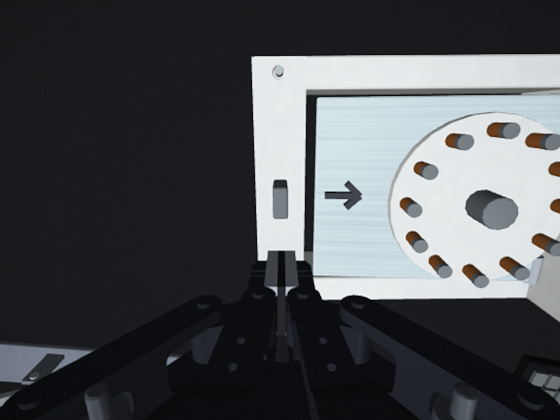

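View pics/s2c.png

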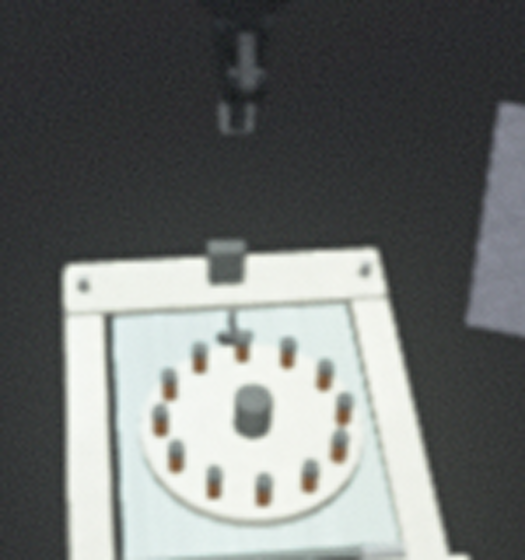

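Run:
```python
from h import *
im,D=camera("scene");P=par("scene");X=pts(P,D)
print(monitor.sense()["tool_pos"],monitor.sense()["joint_pos"])
for v in range(195,230,2): print(v,[tuple((X[v,u]*1000).astype(int)) if D[v,u]>0 else 0 for u in (285,287,289)])
W=par("wrist");im,D=camera("wrist");X=pts(W,D)
for v in range(236,300,6): print(v,[tuple((X[v,u]*1000).astype(int)) if D[v,u]>0 else 0 for u in (265,281,297)])
```

```text
[0.65765395 0.02787287 0.20899401] [-5.57857234e-02  3.30548528e-01  7.41736749e-02  1.31566860e+00
 -5.56715435e-06  1.30101098e+00]
195 [(np.int64(690), np.int64(24), np.int64(341)), (np.int64(696), np.int64(30), np.int64(347)), (np.int64(699), np.int64(35), np.int64(350))]
197 [(np.int64(682), np.int64(24), np.int64(328)), (np.int64(694), np.int64(30), np.int64(339)), (np.int64(704), np.int64(35), np.int64(348))]
199 [(np.int64(676), np.int64(23), np.int64(317)), (np.int64(674), np.int64(28), np.int64(316)), (np.int64(707), np.int64(36), np.int64(344))]
201 [(np.int64(700), np.int64(26), np.int64(331)), (np.int64(701), np.int64(31), np.int64(332)), (np.int64(710), np.int64(36), np.int64(341))]
203 [(np.int64(703), np.int64(26), np.int64(328)), (np.int64(716), np.int64(32), np.int64(340)), (np.int64(714), np.int64(37), np.int64(338))]
205 [(np.int64(717), np.int64(28), np.int64(334)), (np.int64(719), np.int64(33), np.int64(336)), (np.int64(718), np.int64(37), np.int64(336))]
207 [(np.int64(708), np.int64(27), np.int64(320)), (np.int64(718), np.int64(33), np.int64(329)), (np.int64(7
[... 2437 characters left out ...]
(648), np.int64(38), np.int64(269)), (np.int64(655), np.int64(39), np.int64(270)), (np.int64(663), np.int64(37), np.int64(263))]
278 [(np.int64(649), np.int64(38), np.int64(275)), (np.int64(655), np.int64(39), np.int64(274)), (np.int64(661), np.int64(40), np.int64(274))]
284 [(np.int64(649), np.int64(38), np.int64(279)), (np.int64(655), np.int64(39), np.int64(279)), (np.int64(661), np.int64(41), np.int64(280))]
290 [(np.int64(649), np.int64(40), np.int64(287)), (np.int64(655), np.int64(37), np.int64(280)), (np.int64(660), np.int64(43), np.int64(288))]
296 [(np.int64(649), np.int64(39), np.int64(289)), (np.int64(656), np.int64(35), np.int64(280)), (np.int64(660), np.int64(42), np.int64(290))]
```

View pics/t3.png

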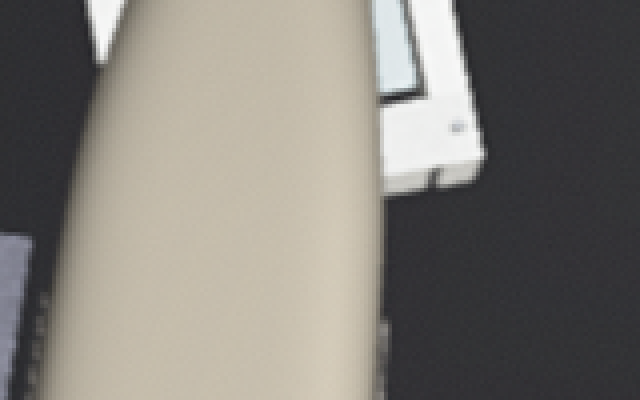

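Run:
```python
from h import *
W=par("wrist");s=monitor.sense();f,cx,cy,R,t=W
# camera pose in tool frame now
Re=s["eef_rot"];c=-R.T@t
print("cam in tool",Re.T@(c-s["tool_pos"]), "cam axes in tool\n",(Re.T@R.T).round(3))
p=dict(rvec=np.array([-2.27698174,-1.79955345,-0.25853692]),tvec=np.array([-0.62456504,-0.03623158,0.37909381]))
R0=cv2.Rodrigues(p["rvec"])[0];t0=p["tvec"];Re0=np.array([[.973,-.0007,.2307],[-.2307,-.0021,.973],[-.0002,-1,-.0022]]);tp0=np.array([.1439,.6073,.1946])
print("start cam in tool",Re0.T@(-R0.T@t0-tp0))
D=np.load("wrist0.npy");X=pts((f,cx,cy,R0,t0),D)
for u,v in [(165,285),(180,268),(180,280),(150,310),(382,268),(410,305)]: print(u,v,(X[v,u]).round(3),(Re0.T@(X[v,u]-tp0)).round(3))
```

```text
cam in tool [-0.07359055 -0.17734895  0.00041641] cam axes in tool
 [[ 0.001  0.958  0.286]
 [ 0.001 -0.286  0.958]
 [ 1.    -0.001 -0.001]]
start cam in tool [-0.07267486 -0.17746977  0.00109144]
165 285 [0.123 0.568 0.266] [-0.011 -0.071 -0.043]
180 268 [0.124 0.569 0.252] [-0.011 -0.057 -0.042]
180 280 [0.128 0.568 0.253] [-0.006 -0.059 -0.042]
150 310 [0.125 0.567 0.28 ] [-0.009 -0.085 -0.044]
382 268 [0.143 0.653 0.252] [-0.011 -0.058  0.044]
410 305 [0.143 0.654 0.279] [-0.011 -0.085  0.045]
```

Both the scene and wrist depth put the real closed fingertips at z≈0.251, while tool_pos says about 0.211. So the reported TCP sits about 40 mm beyond the tips, and it was the same at the start (open tips 57 mm back instead of 13). I'll allow for this from here on: tip z = tool z + 0.040.

```bash
python3 -c "
from h import *
go((.6585,.027,.060),12.4)"
```

```text
at [0.6573 0.0279 0.2083] t 4.45 F [0.3 0.1 0. ] w 0.0001
shift cm [ 0.12 14.83  0.14] turn deg [ 0.14 -0.14 -0.04]
```

Request:
send_rows([
  [[0,0,0.1,0,0,0,0],[0,0,0.1,0,0,0,0],[0,2,0.1,0,0,0,0],[0,5,0.1,0,0,0,0],[0,9,0.1,0,0,0,0],[0,12,0.1,0,0,0,0],[0,14,0.1,0,0,0,0],[0,14.8,0.1,0,0,0,0]],
])

```text
time_s: 5.45
tool_pos: [0.6583, 0.0281, 0.0604]
eef_rot: [[0.212, -0.002, 0.977], [-0.977, 0.0, 0.212], [-0.001, -1.0, -0.002]]
wrist_force: [0.3, -0.3, 0.7]
gripper_width: 0.0856
```

Run:
```python
from h import *
go((.6585,.027,.050),12.4)
im,D=camera("wrist");cv2.imwrite("pics/w4.png",im)
im,D=camera("scene");cv2.imwrite("pics/s4.png",cv2.resize(im[180:340,220:370],None,fx=3.5,fy=3.5,interpolation=2))
```

```text
at [0.6583 0.0281 0.0604] t 5.45 F [ 0.3 -0.3  0.7] w 0.0856
shift cm [ 0.11  1.04 -0.  ] turn deg [ 0.12 -0.14 -0.03]
```

View pics/w4.png

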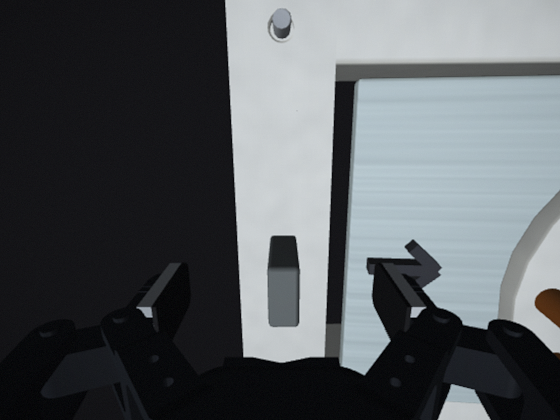

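View pics/s4.png

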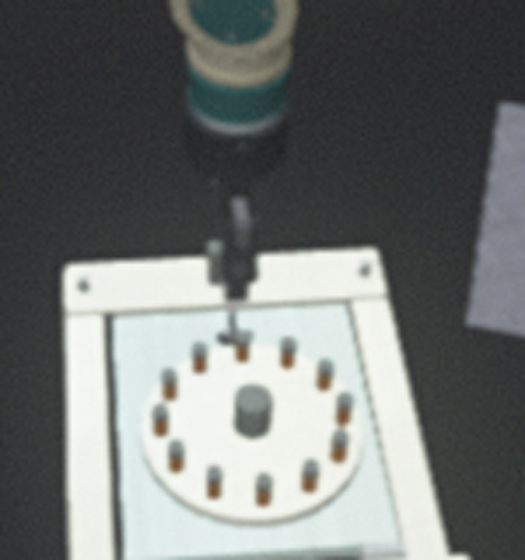

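Run:
```python
from h import *
print(ray(par("wrist"),284,297,.12))
go((.6585,.025,.048),12.4)
```

```text
[0.6608021  0.02716505 0.12      ]
at [0.659  0.0281 0.0614] t 5.55 F [-0.1  0.5  0.2] w 0.0854
shift cm [ 0.29  1.34 -0.11] turn deg [ 0.05 -0.14 -0.01]
```

Request:
send_rows([
  [[0.1,0.7,0.1,0,0,0,0],[0.1,1.3,0.1,0,0,0,0],[0.1,1.3,0.1,0,0,0,0.5],[0.1,1.3,0.1,0,0,0,1],[0.1,1.3,0.1,0,0,0,1],[0.1,1.3,0.1,0,0,0,1],[0.1,1.3,0.1,0,0,0,1],[0.1,1.3,0.1,0,0,0,1]],
])

```text
time_s: 6.55
tool_pos: [0.6605, 0.0273, 0.0491]
eef_rot: [[0.212, 0.0, 0.977], [-0.977, -0.0, 0.212], [0.0, -1.0, 0.0]]
wrist_force: [-0.6, 0.0, 1.4]
gripper_width: 0.0132
```

Request:
send_rows([
  [[0,0,0,0,0,0,1],[0,-0.4,0,0,0,0,1],[0,-1,0,0,0,0,1],[0,-2,0,0,0,0,1]],
])

```text
time_s: 7.05
tool_pos: [0.6596, 0.0273, 0.0685]
eef_rot: [[0.212, -0.002, 0.977], [-0.977, 0.0, 0.212], [-0.0, -1.0, -0.002]]
wrist_force: [0.7, 0.2, -2.4]
gripper_width: 0.0136
```

Request:
send_rows([
  [[0,-2,0,0,0,0,1],[0,-4,0,0,0,0,1],[0,-6,0,0,0,0,1],[0,-8,0,0,0,0,1],[0,-10,0,0,0,0,1],[0,-10.5,0,0,0,0,1]],
])

```text
time_s: 7.8
tool_pos: [0.6621, 0.0272, 0.1772]
eef_rot: [[0.212, 0.005, 0.977], [-0.977, -0.0, 0.212], [0.001, -1.0, 0.005]]
wrist_force: [1.0, -0.3, -3.0]
gripper_width: 0.0131
```

Run:
```python
from h import *
go((.469,.329,.175),83.7)
im,D=camera("scene");cv2.imwrite("pics/s5.png",im)
```

```text
at [0.6621 0.0272 0.1772] t 7.8 F [ 1.  -0.3 -3. ] w 0.0131
shift cm [-33.59   0.11 -12.46] turn deg [ -0.2  -71.44   0.25]
```

View pics/s5.png

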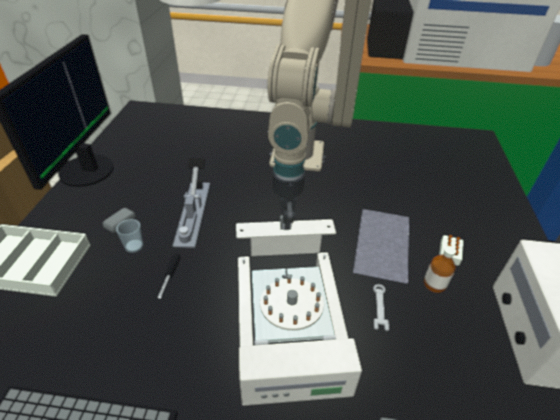

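The cover is held level, above the pins. Next I carry it to the mat.

Request:
send_rows([
  [[-1,0,-2,0,-2,0,1],[-4,0,-4.5,0,-8,0,1],[-8,0,-6.5,0,-16,0,1],[-12,0,-8,0,-25,0,1],[-16,0,-9.5,0,-34,0,1],[-20,0,-10.5,0,-43,0,1],[-24,0,-11.2,0,-51,0,1],[-27,0,-11.8,0,-58,0,1]],
])

```text
time_s: 8.85
tool_pos: [0.4863, 0.2673, 0.1733]
eef_rot: [[0.943, -0.001, 0.333], [-0.333, -0.0, 0.943], [-0.001, -1.0, -0.001]]
wrist_force: [0.3, -0.4, -3.4]
gripper_width: 0.0134
```

```bash
python3 -c "
from h import *
go((.469,.329,.10),83.7)"
```

```text
at [0.4863 0.2673 0.1733] t 8.85 F [ 0.3 -0.4 -3.4] w 0.0134
shift cm [-3.68  7.33  5.25] turn deg [  0.03 -13.15  -0.05]
```

Request:
send_rows([
  [[-1.5,0,2,0,-5,0,1],[-3,1,4,0,-10,0,1],[-3.7,3,5.2,0,-13,0,1],[-3.7,5,5.2,0,-13,0,1],[-3.7,7.3,5.2,0,-13,0,1],[-3.7,7.3,5.2,0,-13,0,1]],
])

```text
time_s: 9.6
tool_pos: [0.4678, 0.3262, 0.0982]
eef_rot: [[0.993, -0.005, 0.117], [-0.117, -0.003, 0.993], [-0.005, -1.0, -0.004]]
wrist_force: [0.7, 0.5, -2.4]
gripper_width: 0.0132
```

Run:
```python
from h import *
go((.469,.329,.047),83.7)
im,D=camera("scene");cv2.imwrite("pics/s6.png",im)
```

```text
at [0.4678 0.3262 0.0982] t 9.6 F [ 0.7  0.5 -2.4] w 0.0132
shift cm [0.11 5.12 0.31] turn deg [ 0.2  -0.43 -0.29]
```

View pics/s6.png

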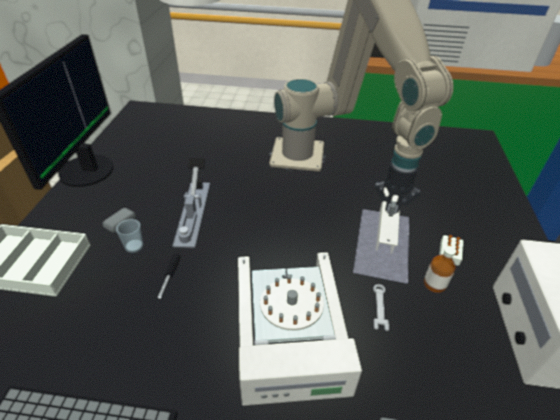

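Aligned over the mat. I'll lower it slowly; the expected standing tool z is about 0.047.

Request:
send_rows([
  [[0.1,1.5,0.3,0,0,0,1],[0.1,3,0.3,0,0,0,1],[0.1,4,0.3,0,0,0,1],[0.1,4.5,0.3,0,0,0,1],[0.1,4.8,0.3,0,0,0,1],[0.1,4.8,0.3,0,0,0,1]],
])

```text
time_s: 10.4
tool_pos: [0.4719, 0.3304, 0.0529]
eef_rot: [[0.993, 0.0, 0.117], [-0.117, 0.0, 0.993], [0.0, -1.0, 0.0]]
wrist_force: [-0.2, -0.4, -2.7]
gripper_width: 0.0134
```

Request:
send_rows([
  [[0,0.2,0,0,0,0,1],[0,0.4,0,0,0,0,1],[0,0.5,0,0,0,0,1],[0,0.5,0,0,0,0,1]],
])

```text
time_s: 10.9
tool_pos: [0.4717, 0.3303, 0.0478]
eef_rot: [[0.993, -0.0, 0.117], [-0.117, -0.0, 0.993], [-0.0, -1.0, -0.0]]
wrist_force: [0.4, 0.5, -3.1]
gripper_width: 0.0133
```

Request:
send_rows([
  [[0,0.1,0,0,0,0,1],[0,0.2,0,0,0,0,1],[0,0.3,0,0,0,0,1],[0,0.3,0,0,0,0,1]],
])

```text
time_s: 11.4
tool_pos: [0.472, 0.3305, 0.0471]
eef_rot: [[0.993, 0.001, 0.117], [-0.117, 0.0, 0.993], [0.001, -1.0, 0.0]]
wrist_force: [-4.1, -1.8, 11.2]
gripper_width: 0.0134
```

The cover has touched down on the mat, so I'll release it.

Request:
send_rows([
  [[0,-0.2,0,0,0,0,1],[0,-0.2,0,0,0,0,0.6],[0,-0.2,0,0,0,0,0],[0,-0.2,0,0,0,0,0],[0,-0.2,0,0,0,0,0],[0,-2,0,0,0,0,0],[0,-5,0,0,0,0,0],[0,-9,0,0,0,0,0]],
])

```text
time_s: 12.4
tool_pos: [0.4712, 0.3301, 0.136]
eef_rot: [[0.993, -0.001, 0.117], [-0.117, -0.001, 0.993], [-0.001, -1.0, -0.001]]
wrist_force: [0.4, -0.0, -0.1]
gripper_width: 0.0853
```

Request:
send_rows([
  [[0,-5,0,0,0,0,0],[0,-10,0,0,0,0,0]],
])

```text
time_s: 12.65
tool_pos: [0.4718, 0.3304, 0.2378]
eef_rot: [[0.993, 0.001, 0.117], [-0.117, 0.001, 0.993], [0.001, -1.0, 0.001]]
wrist_force: [0.8, 0.5, 0.0]
gripper_width: 0.0857
```

Run:
```python
from h import *
go((.435,-.320,.19),96.7)
im,D=camera("scene");cv2.imwrite("pics/s7.png",im)
P=par("scene");X=pts(P,D)
m=((X[...,2]>.06)&(X[...,2]<.09)&(im.min(2)>130)).astype(np.uint8);m[:,:345]=0;m[:,420:]=0;m[:200]=0;m[290:]=0
m=cv2.morphologyEx(m,cv2.MORPH_OPEN,np.ones((3,3)))
q=X[m>0];print("sheet z",np.median(q[:,2]));r=cv2.minAreaRect(q[:,:2].astype(np.float32)*1000);print(r)
c=np.cov(q[:,:2].T);w,V=np.linalg.eigh(c);print(V[:,1],np.linalg.lstsq(np.c_[q[:,:2],np.ones(len(q))],q[:,2],rcond=None)[0])
```

```text
at [0.4718 0.3304 0.2378] t 12.65 F [0.8 0.5 0. ] w 0.0857
shift cm [  3.97   4.73 -65.02] turn deg [ -0.04 -13.44   0.07]
sheet z 0.0781742119062657
((474.35394287109375, 331.3747253417969), (50.61475372314453, 258.7810974121094), 83.44634246826172)
[-0.99394947  0.1098383 ] [0.00121143 0.01585473 0.07227235]
```

View pics/s7.png

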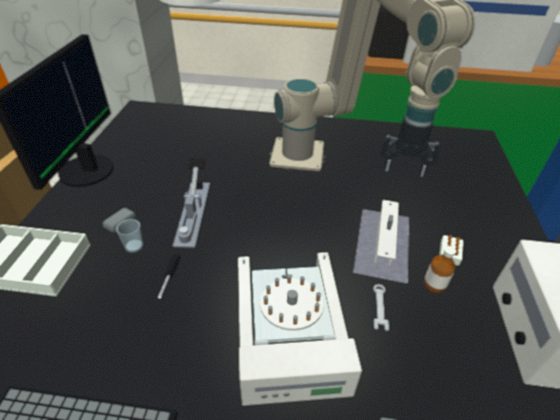

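The cover stands centred on the mat, level and aligned (sheet z 0.078). Moving to the jack.

Request:
send_rows([
  [[0,0,-3,0,-1,0,0],[0.5,0,-8,0,-2,0,0],[1,0,-13.5,0,-4,0,0],[1,0,-19,0,-5,0,0],[1.5,0,-24.5,0,-6,0,0],[2,0,-30,0,-7,0,0],[2.2,0,-35.5,0,-8,0,0],[2.5,0,-41,0,-9,0,0]],
])

```text
time_s: 13.7
tool_pos: [0.4485, -0.0815, 0.2362]
eef_rot: [[0.999, 0.002, -0.04], [0.04, -0.001, 0.999], [0.002, -1.0, -0.001]]
wrist_force: [0.8, -0.1, 0.7]
gripper_width: 0.0852
```

```bash
python3 -c "
from h import *
go((.435,-.320,.19),96.7)"
```

```text
at [ 0.4485 -0.0815  0.2362] t 13.7 F [ 0.8 -0.1  0.7] w 0.0852
shift cm [ -2.32   4.63 -23.77] turn deg [ 0.05 -4.4   0.14]
```

Request:
send_rows([
  [[-0.5,0,-5,0,-1,0,0],[-1,1,-10,0,-2,0,0],[-1.5,2,-15,0,-3,0,0],[-2,3,-20,0,-4,0,0],[-2.3,4,-23,0,-4.4,0,0],[-2.3,4.6,-23.8,0,-4.4,0,0],[-2.3,4.6,-23.8,0,-4.4,0,0]],
])

```text
time_s: 14.58
tool_pos: [0.4347, -0.3181, 0.1889]
eef_rot: [[0.993, -0.0, -0.115], [0.115, 0.001, 0.993], [-0.0, -1.0, 0.001]]
wrist_force: [-0.4, 1.3, -0.5]
gripper_width: 0.085
```

Run:
```python
from h import *
go((.435,-.320,.10),96.7)
P=par("wrist");im,D=camera("wrist");cv2.imwrite("pics/w8.png",im);np.save("w8.npy",D)
np.savez("w8p.npz",R=P[3],t=P[4])
for n,X in [("block",(.435,-.320,.075)),("saddle",(.5546,-.306,.053)),("tread",(.2764,-.339,.111))]: print(n,proj(P,X))
```

```text
at [ 0.4347 -0.3181  0.1889] t 14.575 F [-0.4  1.3 -0.5] w 0.085
shift cm [ 0.01  8.89 -0.2 ] turn deg [-0.05 -0.07 -0.01]
block [278.00657269 195.8846486 ]
saddle [278.62147152 293.7544681 ]
tread [275.99387642 -11.53992286]
```

View pics/w8.png

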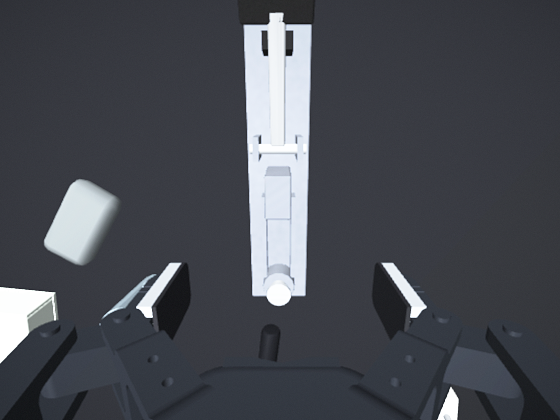

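The wrist view confirms the block top at (278,198) and the saddle at (278,292), both within a few pixels of prediction. Descending over the block.

Request:
send_rows([
  [[0,3,-0.2,0,0,0,0],[0,7,-0.2,0,0,0,0],[0,11,-0.2,0,0,0,0],[0,15,-0.2,0,0,0,0],[0,18,-0.2,0,0,0,0],[0,19.4,-0.2,0,0,0,0],[0,19.4,-0.2,0,0,0,0]],
])

```text
time_s: 15.5
tool_pos: [0.4351, -0.3194, -0.0053]
eef_rot: [[0.993, -0.001, -0.117], [0.117, 0.001, 0.993], [-0.001, -1.0, 0.001]]
wrist_force: [0.9, -0.4, 0.5]
gripper_width: 0.0854
```

Run:
```python
from h import *
go((.435,-.320,-.006),96.7)
im,D=camera("scene");cv2.imwrite("pics/s9.png",cv2.resize(im[120:280,120:280],None,fx=3.5,fy=3.5,interpolation=2))
```

```text
at [ 0.4351 -0.3194 -0.0053] t 15.5 F [ 0.9 -0.4  0.5] w 0.0854
shift cm [-0.01  0.07 -0.06] turn deg [-0.06  0.03 -0.04]
```

View pics/s9.png

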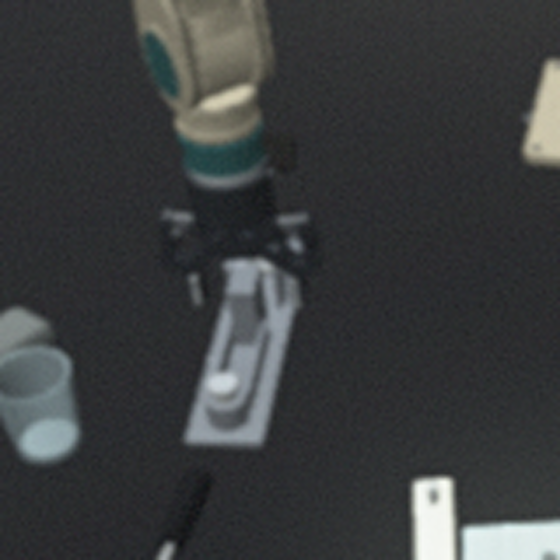

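Request:
send_rows([
  [[0,0,0,0,0,0,0.5],[0,0,0,0,0,0,1],[0,0,0,0,0,0,1],[0,0,0,0,0,0,1],[0,0,0,0,0,0,1],[0,-0.5,0,0,0,0,1],[0,-1.5,0,0,0,0,1],[0,-3,0,0,0,0,1]],
])

```text
time_s: 16.55
tool_pos: [0.4336, -0.3188, 0.024]
eef_rot: [[0.993, -0.003, -0.116], [0.116, 0.003, 0.993], [-0.002, -1.0, 0.003]]
wrist_force: [-0.9, 0.5, -7.9]
gripper_width: 0.0251
```

Run:
```python
from h import *
go((.477,-.012,.044),102.4)
im,D=camera("wrist");cv2.imwrite("pics/w10.png",im)
im,D=camera("scene");cv2.imwrite("pics/s10.png",cv2.resize(im[120:280,120:280],None,fx=3.5,fy=3.5,interpolation=2))
```

```text
at [ 0.4336 -0.3188  0.024 ] t 16.55 F [-0.9  0.5 -7.9] w 0.0251
shift cm [ 7.86 -1.92 29.98] turn deg [-0.19 -5.74 -0.13]
```

View pics/w10.png

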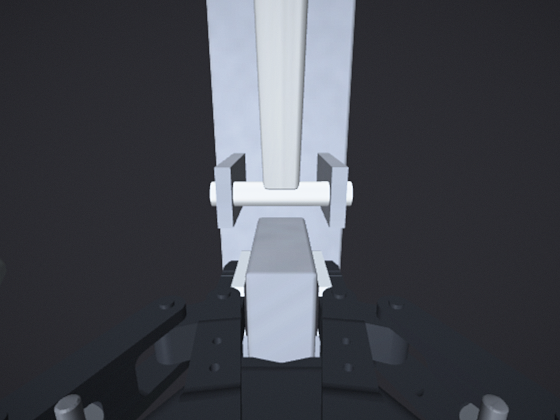

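View pics/s10.png

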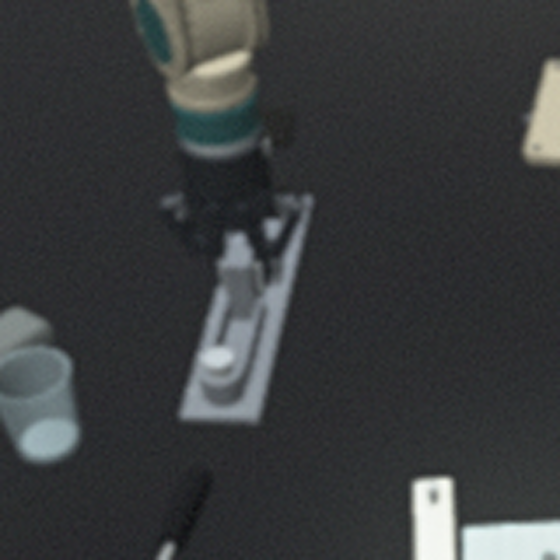

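The jack is lifted level. Carrying it to the front of the bay.

Request:
send_rows([
  [[0,-0.5,3,0,0,0,1],[0,-1,7.5,0,-1,0,1],[1,-1,12,0,-2,0,1],[2.5,-1,16.5,0,-3,0,1],[4,-1,21,0,-4,0,1],[5.5,-1,25.5,0,-5,0,1],[7,-1,29,0,-5.7,0,1],[7.5,-1,30,0,-5.7,0,1]],
])

```text
time_s: 17.65
tool_pos: [0.4753, -0.0117, 0.0351]
eef_rot: [[0.976, 0.001, -0.217], [0.217, 0.0, 0.976], [0.001, -1.0, 0.0]]
wrist_force: [-0.5, -0.6, -8.2]
gripper_width: 0.0251
```

Run:
```python
from h import *
go((.477,-.012,.00),102.4)
im,D=camera("scene");cv2.imwrite("pics/s11.png",im);P=par("scene");X=pts(P,D)
for n,Q in [("pinL",(.633,.1378,.093)),("pinR",(.682,-.083,.093))]: print(n,proj(P,Q))
T=par("top");im,D=camera("top");cv2.imwrite("pics/t11.png",im);cv2.imwrite("pics/t11c.png",cv2.resize(im[90:330,200:360],None,fx=2.5,fy=2.5,interpolation=2))
```

```text
at [ 0.4753 -0.0117  0.0351] t 17.65 F [-0.5 -0.6 -8.2] w 0.0251
shift cm [ 0.15  3.51 -0.06] turn deg [-0.01  0.14  0.06]
pinL [324.34165803 253.90890167]
pinR [244.71893348 257.98227768]
```

View pics/s11.png

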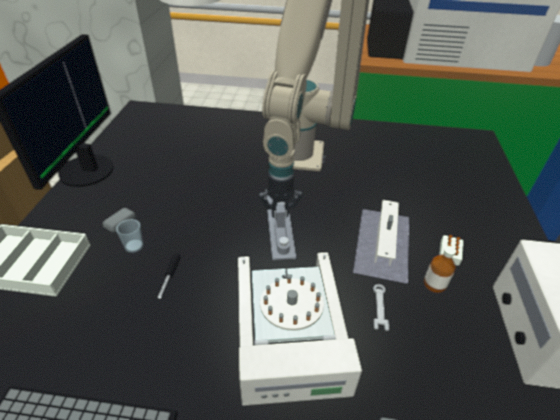

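View pics/t11c.png

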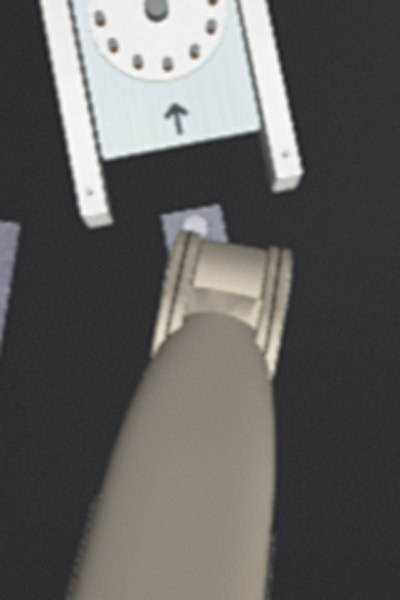

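Run:
```python
from h import *
T=par("top")
c=lambda x,y:((x+.5)/2.5-.5+200,(y+.5)/2.5-.5+90)
pl=ray(T,*c(90,190),.093)[:2];pr=ray(T,*c(285,153.5),.093)[:2]
y=(pl-pr)/np.linalg.norm(pl-pr);x=np.array([y[1],-y[0]]);o=(pl+pr)/2+.075*x
print(o,np.degrees(np.arctan2(x[1],x[0])),np.linalg.norm(pl-pr))
a=ray(T,*c(177,102),.096)[:2];print("arrow in mod",x@(a-o),y@(a-o))
for q in[(196,222),(197,224)]:
  s=ray(T,*c(*q),.053+.040)[:2];print("saddle",s,"mod",x@(s-o),y@(s-o))
tp=monitor.sense()["tool_pos"];print(tp[:2]+.12*np.array([.976,.217]))
```

```text
[0.73044466 0.04161834] 12.299586728045947 0.22629522460234774
arrow in mod 0.00647030963910944 -0.003021009543350494
saddle [0.59933545 0.01461466] mod -0.1338522786149953 0.0015454566014708737
saddle [0.59706723 0.01341957] mod -0.13632302173239627 0.0008609790761187792
[0.59244503 0.01305219]
```

Request:
send_rows([
  [[0,1,0,0,0,0,1],[0,2.2,0,0,0,0,1],[0,3.2,0,0,0,0,1],[0,3.6,0,0,0,0,1],[0,3.6,0,0,0,0,1]],
])

```text
time_s: 18.38
tool_pos: [0.4743, -0.0139, -0.0018]
eef_rot: [[0.977, -0.001, -0.214], [0.214, 0.0, 0.977], [-0.001, -1.0, 0.0]]
wrist_force: [-0.0, 0.7, -8.4]
gripper_width: 0.0255
```

Run:
```python
from h import *
go((.477,-.012,-.001),102.4)
im,D=camera("scene");cv2.imwrite("pics/s12.png",cv2.resize(im[180:340,220:370],None,fx=3.5,fy=3.5,interpolation=2));X=pts(par("scene"),D)
for v in range(225,262,3): print(v,[tuple((X[v,u]*1000).astype(int).tolist()) if D[v,u]>0 else 0 for u in (277,283,289)])
```

```text
at [ 0.4743 -0.0139 -0.0018] t 18.375 F [-0.   0.7 -8.4] w 0.0255
shift cm [ 0.3  -0.08  0.13] turn deg [-0.02 -0.06 -0.06]
225 [(495, -16, 54), (492, 2, 55), (434, 16, 2)]
228 [(500, -16, 46), (497, 2, 45), (458, 19, 11)]
231 [(500, -15, 32), (494, 3, 30), (469, 20, 8)]
234 [(501, -15, 20), (493, 3, 15), (487, 22, 12)]
237 [(504, -14, 9), (502, 4, 11), (501, 23, 12)]
240 [(518, -13, 9), (514, 6, 8), (509, 25, 7)]
243 [(531, -11, 9), (526, 7, 8), (526, 26, 11)]
246 [(564, -6, 31), (583, 13, 54), (540, 28, 11)]
249 [(581, -4, 36), (596, 15, 54), (552, 29, 10)]
252 [(599, -2, 41), (606, 16, 52), (565, 31, 10)]
255 [(603, -1, 33), (605, 16, 37), (574, 32, 7)]
258 [(604, -1, 20), (613, 18, 33), (593, 34, 14)]
261 [(606, 0, 9), (611, 18, 17), (601, 35, 9)]
```

View pics/s12.png

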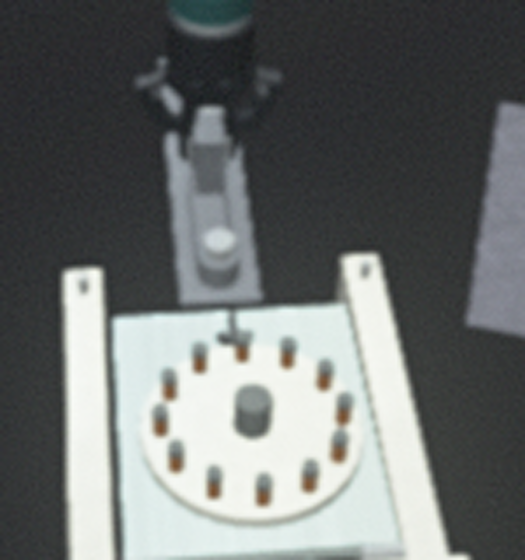

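Run:
```python
from h import *
T=par("scene")
c=lambda x,y:((x+.5)/3.5-.5+220,(y+.5)/3.5-.5+180)
pl=ray(T,*c(365.5,269),.091)[:2];pr=ray(T,*c(84,286),.091)[:2]
y=(pl-pr)/np.linalg.norm(pl-pr);x=np.array([y[1],-y[0]]);o=(pl+pr)/2+.075*x
print(pl,pr,o,np.degrees(np.arctan2(x[1],x[0])),np.linalg.norm(pl-pr))
a=ray(T,*c(233,338),.096)[:2];print("arrow in mod",x@(a-o),y@(a-o))
s=ray(T,*c(219.5,241),.056)[:2];print("saddle",s,"mod",x@(s-o),y@(s-o))
im,D=camera("top");T=par("top");X=pts(T,D);cv2.imwrite("pics/t12c.png",cv2.resize(im[90:200,200:360],None,fx=4,fy=4,interpolation=2))
```

```text
[0.64119642 0.13764059] [ 0.69302852 -0.08393428] [0.74014097 0.04393642] 13.166215975124812 0.22755656113728648
arrow in mod -0.008694146259102871 -0.0017209885642518494
saddle [0.59565338 0.01327994] mod -0.14767233107680366 0.0030602997384864827
```

View pics/t12c.png

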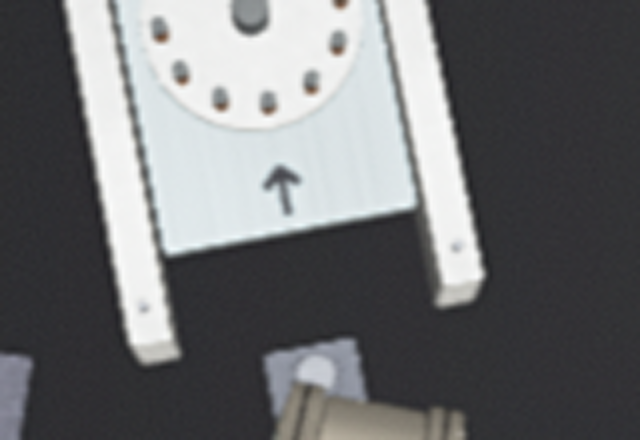

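Run:
```python
from h import *
T=par("top")
c=lambda x,y:((x+.5)/4-.5+200,(y+.5)/4-.5+90)
R=lambda p,z:ray(T,*c(*p),z)[:2]
x=np.array([np.cos(np.radians(12.3)),np.sin(np.radians(12.3))]);y=np.array([-x[1],x[0]])
for n,p,z,mx,my in [("shL",(168,257),.084,-.04,.093),("shR",(415,209),.084,-.04,-.093),("chL outer",(129,349),.075,-.1,.13),("chL inner",(177,341),.075,-.1,.1),("chR inner",(437,289),.075,-.1,-.1),("chR outer",(483,278),.075,-.1,-.13),("pinL",(144,307),.093,-.075,.115),("pinR",(457,246),.093,-.075,-.115),("arrow",(281,164),.096,0,0)]:
    w=R(p,z);print(n,w,"origin",(w-mx*x-my*y).round(4))
print("saddle",R((315,372),.056))
```

```text
shL [0.67001579 0.12151096] origin [0.7289 0.0392]
shR [ 0.70998216 -0.05536149] origin [0.7293 0.044 ]
chL outer [0.60392446 0.14815168] origin [0.7293 0.0424]
chL inner [0.6106776  0.11376926] origin [0.7297 0.0374]
chR inner [ 0.65375536 -0.07296385] origin [0.7302 0.046 ]
chR outer [ 0.6627338  -0.10610968] origin [0.7327 0.0422]
pinL [0.63110663 0.136333  ] origin [0.7289 0.04  ]
pinR [ 0.68120949 -0.08540989] origin [0.73   0.0429]
arrow [0.7369961  0.04182314] origin [0.737  0.0418]
saddle [0.59398271 0.01383546]
```

Request:
send_rows([
  [[1,-0.1,0,0,0,0,1],[3,-0.1,0,0,0,0,1],[5.5,-0.1,0,0,0,0,1],[8,-0.1,0,0,0,0,1],[10,-0.1,0,0,0,0,1],[12,-0.1,0,0,0,0,1],[13.5,-0.1,0,0,0,0,1],[14.1,-0.1,0,0,0,0,1]],
])

```text
time_s: 19.48
tool_pos: [0.6142, 0.0166, 0.0001]
eef_rot: [[0.977, 0.001, -0.214], [0.214, -0.0, 0.977], [0.001, -1.0, -0.0]]
wrist_force: [-0.4, -0.0, -8.7]
gripper_width: 0.0251
```

Run:
```python
from h import *
go((.730-.12*.977,.0425-.12*.213,-.006),102.4)
im,D=camera("scene");cv2.imwrite("pics/s13.png",cv2.resize(im[180:340,220:370],None,fx=3.5,fy=3.5,interpolation=2));X=pts(par("scene"),D)
for v in range(225,262,3): print(v,[tuple((X[v,u]*1000).astype(int).tolist()) if D[v,u]>0 else 0 for u in (280,285,290)])
```

```text
at [6.142e-01 1.660e-02 1.000e-04] t 19.475 F [-0.4 -0.  -8.7] w 0.0251
shift cm [-0.14  0.61  0.06] turn deg [ 0.02 -0.02  0.07]
225 [(653, 10, 207), (649, 23, 205), (644, 36, 203)]
228 [(650, 10, 193), (649, 23, 194), (645, 37, 192)]
231 [(650, 10, 182), (648, 24, 182), (647, 37, 182)]
234 [(649, 10, 169), (648, 24, 171), (646, 37, 171)]
237 [(636, 9, 145), (624, 22, 135), (628, 37, 141)]
240 [(632, 9, 129), (625, 23, 124), (629, 37, 130)]
243 [(631, 9, 116), (595, 20, 80), (627, 37, 116)]
246 [(629, 9, 101), (608, 22, 81), (627, 38, 103)]
249 [(618, 8, 76), (615, 23, 76), (621, 38, 85)]
252 [(631, 10, 78), (630, 24, 79), (620, 38, 71)]
255 [(640, 11, 76), (635, 25, 72), (616, 38, 54)]
258 [(637, 11, 59), (636, 26, 61), (589, 37, 11)]
261 [(642, 12, 51), (636, 26, 47), (607, 39, 16)]
```

View pics/s13.png

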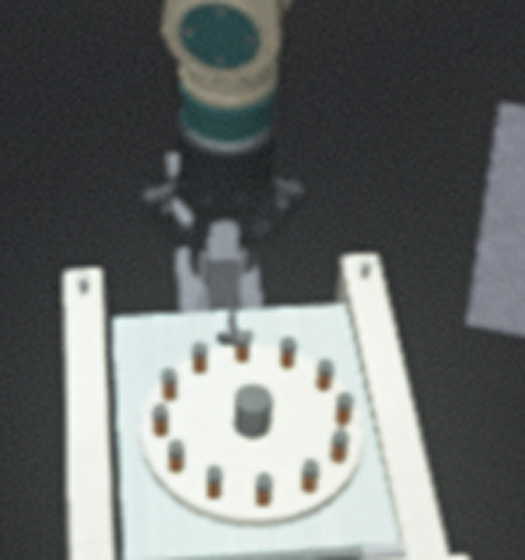

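Request:
send_rows([
  [[0,0.2,0,0,0,0,1],[0,0.4,0,0,0,0,1],[0,0.5,0,0,0,0,1],[0,0.5,0,0,0,0,1]],
])

```text
time_s: 20.02
tool_pos: [0.6117, 0.0164, -0.0045]
eef_rot: [[0.977, -0.001, -0.214], [0.214, -0.0, 0.977], [-0.001, -1.0, 0.0]]
wrist_force: [-5.5, 0.1, 0.1]
gripper_width: 0.0255
```

Request:
send_rows([
  [[0,0,0,0,0,0,1],[0,0,0,0,0,0,0.6],[0,0,0,0,0,0,0],[0,0,0,0,0,0,0],[0,0,0,0,0,0,0],[0,-2,0,0,0,0,0],[0,-6,0,0,0,0,0],[0,-11,0,0,0,0,0]],
])

```text
time_s: 21.02
tool_pos: [0.6114, 0.0165, 0.1046]
eef_rot: [[0.977, -0.003, -0.214], [0.214, 0.0, 0.977], [-0.003, -1.0, 0.001]]
wrist_force: [0.4, 0.0, 0.4]
gripper_width: 0.0857
```

Request:
send_rows([
  [[-4,-1,0,0,0,0,0],[-9,-1,0,0,0,0,0],[-14,-1,0,0,0,0,0],[-17,-1,0,0,0,0,0.5],[-17,-1,0,0,0,0,1],[-17,-1,0,0,0,0,1]],
])

```text
time_s: 21.78
tool_pos: [0.4478, -0.0201, 0.1153]
eef_rot: [[0.977, 0.002, -0.214], [0.214, -0.0, 0.977], [0.002, -1.0, -0.001]]
wrist_force: [0.1, 0.2, -0.5]
gripper_width: 0.0318
```

Run:
```python
from h import *
go((.730-.28*.977,.0425-.28*.213,.09),102.4)
im,D=camera("scene");cv2.imwrite("pics/s14.png",cv2.resize(im[160:340,210:370],None,fx=3.3,fy=3.3,interpolation=2));X=pts(par("scene"),D)
for v in range(225,262,3): print(v,[tuple((X[v,u]*1000).astype(int).tolist()) if D[v,u]>0 else 0 for u in (280,284,288)])
P=par("wrist");im,D=camera("wrist");cv2.imwrite("pics/w14.png",im)
```

```text
at [ 0.4478 -0.0201  0.1153] t 21.775 F [ 0.1  0.2 -0.5] w 0.0318
shift cm [0.91 2.53 0.11] turn deg [ 0.04 -0.04  0.11]
225 [(521, -4, 81), (444, 0, 9), (442, 13, 9)]
228 [(528, -3, 74), (457, 2, 7), (455, 15, 8)]
231 [(537, -1, 70), (472, 4, 8), (470, 17, 9)]
234 [(549, 0, 69), (485, 5, 7), (485, 18, 10)]
237 [(552, 0, 59), (499, 7, 8), (497, 20, 8)]
240 [(563, 1, 58), (512, 9, 7), (559, 26, 58)]
243 [(573, 3, 55), (569, 15, 52), (569, 27, 55)]
246 [(603, 6, 74), (601, 18, 73), (567, 27, 39)]
249 [(620, 8, 78), (613, 19, 73), (569, 28, 28)]
252 [(628, 10, 75), (627, 21, 76), (623, 33, 73)]
255 [(637, 11, 72), (635, 22, 72), (632, 34, 71)]
258 [(637, 11, 59), (635, 23, 59), (631, 34, 56)]
261 [(636, 11, 45), (636, 23, 46), (631, 34, 43)]
```

View pics/s14.png

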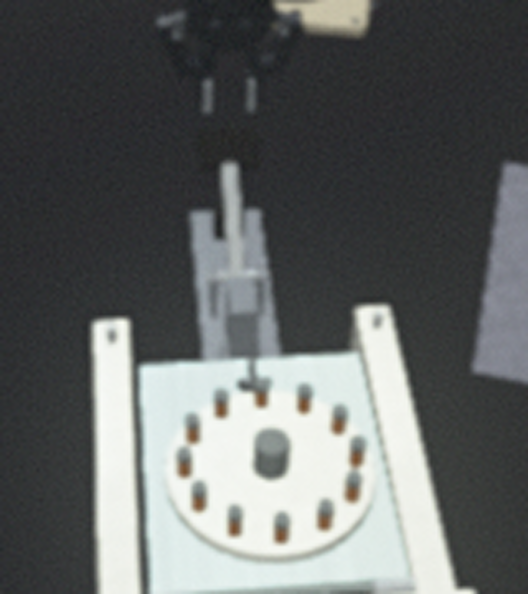

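View pics/w14.png

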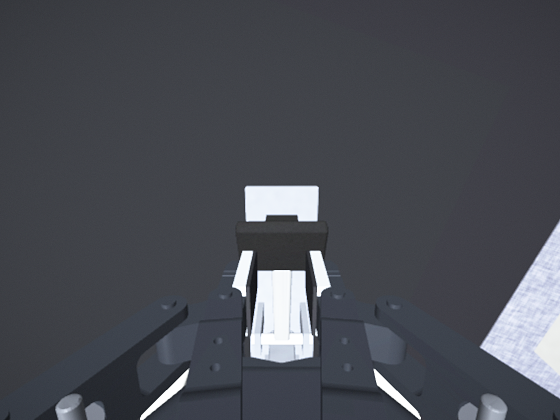

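To verify placement, I'll move the arm aside and take an unobstructed top view.

Request:
send_rows([
  [[0,-3,-2,0,0,0,1],[0,-6,-7,0,0,0,1],[0,-6,-13,0,0,0,1],[0,-6,-19,0,0,0,1],[0,-6,-25,0,0,0,1],[0,-6,-28,0,0,0,1]],
])

```text
time_s: 22.62
tool_pos: [0.5082, -0.2971, 0.1745]
eef_rot: [[0.977, 0.001, -0.212], [0.212, -0.001, 0.977], [0.001, -1.0, -0.001]]
wrist_force: [0.3, -0.2, 0.1]
gripper_width: 0.0003
```

Run:
```python
from h import *
im,D=camera("top");T=par("top");X=pts(T,D);cv2.imwrite("pics/t15c.png",cv2.resize(im[110:310,200:340],None,fx=4,fy=4,interpolation=2)[:, :])
cv2.imwrite("pics/t15.png",im);np.save("t15.npy",D)
```

```text
(no output)
```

View pics/t15c.png

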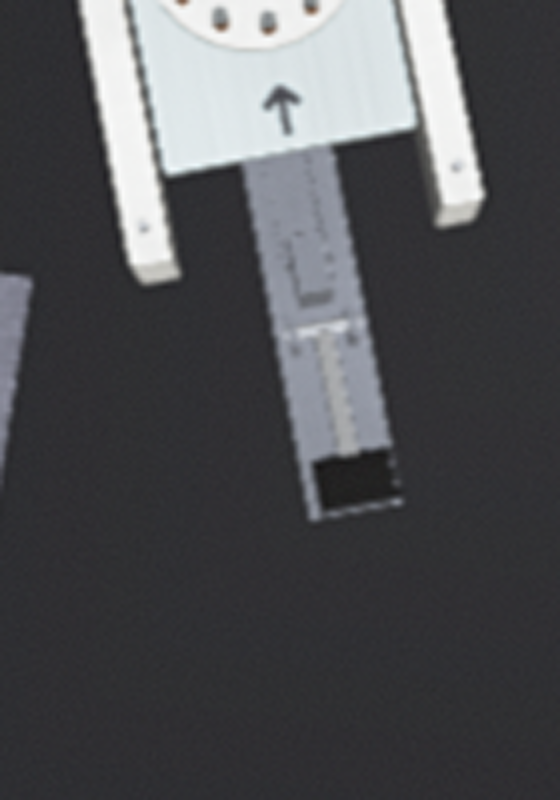

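Run:
```python
from h import *
T=par("top")
c=lambda x,y:((x+.5)/4-.5+200,(y+.5)/4-.5+110)
R=lambda p,z:ray(T,*c(*p),z)[:2]
bl,br=R((311,521),.008),R((403,502),.008);fl,fr=R((243,162),.008),R((333,146),.008)
d=(fl-bl)/np.linalg.norm(fl-bl);e=(fr-br)/np.linalg.norm(fr-br);print(np.degrees(np.arctan2(d[1],d[0])),np.degrees(np.arctan2(e[1],e[0])),np.linalg.norm(bl-br))
x=d+e;x/=np.linalg.norm(x);m=(bl+br)/2;s=m+.3*x;print("saddle",s)
o=np.array([.730,.042]);mx=np.array([.977,.213]);y=np.array([-.213,.977]);print("rel pad",mx@(s-o),y@(s-o))
t=R((357,480),.111);print("tread",t,"from base", m+.02*x)
go((*(t),.10),np.degrees(np.arctan2(x[1],x[0]))+90)
```

```text
12.281420585121786 12.354732646349959 0.07071438362569452
saddle [0.72916165 0.04219145]
rel pad -0.0007782892772057067 0.0003656199579902665
tread [ 0.45410541 -0.01903083] from base [ 0.45560772 -0.01754336]
at [ 0.5091 -0.3001  0.1744] t 22.675 F [ 2.8 -3.3  0.8] w 0.0003
shift cm [ 0.54  7.32 28.67] turn deg [ 0.25 -0.15  0.07]
```

Placement is confirmed: the saddle is within about 1 mm of the pad and yaw is 12.3°. Next I go above the tread with the fingers shut.

Request:
send_rows([
  [[0,0,3,0,0,0,1],[0.1,0,9,0,0,0,1],[0.2,0,15,0,0,0,1],[0.3,1,21,0,0,0,1],[0.4,3,26,0,0,0,1],[0.5,5,28.5,0,0,0,1],[0.5,7,28.7,0,0,0,1],[0.5,7,28.7,0,0,0,1]],
])

```text
time_s: 23.68
tool_pos: [0.4489, -0.0111, 0.1034]
eef_rot: [[0.976, -0.003, -0.216], [0.216, 0.001, 0.976], [-0.003, -1.0, 0.001]]
wrist_force: [0.5, 0.8, 0.4]
gripper_width: -0.0001
```

Run:
```python
from h import *
go((.455,-.018,.071),102.3)
im,D=camera("wrist");cv2.imwrite("pics/w16.png",im)
im,D=camera("scene");cv2.imwrite("pics/s16.png",cv2.resize(im[160:340,210:370],None,fx=3.3,fy=3.3,interpolation=2))
```

```text
at [ 0.4489 -0.0111  0.1034] t 23.675 F [0.5 0.8 0.4] w -0.0001
shift cm [ 0.46  3.24 -0.81] turn deg [-0.08  0.15 -0.18]
```

View pics/w16.png

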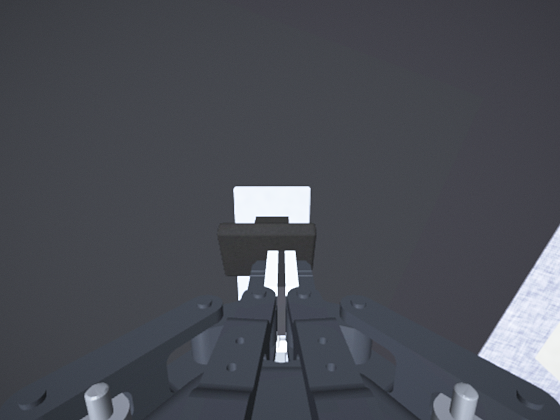

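View pics/s16.png

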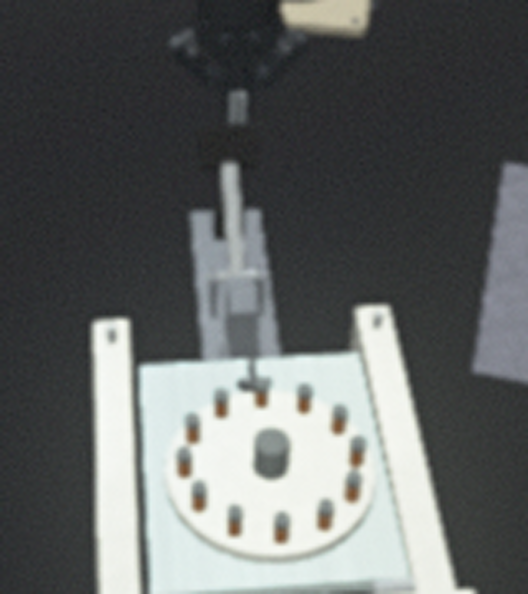

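Request:
send_rows([
  [[0.3,0,-0.8,0,0,0,1],[0.3,1.5,-0.8,0,0,0,1],[0.3,2.7,-0.8,0,0,0,1],[0.3,3.4,-0.8,0,0,0,1],[0.2,4,-0.8,0,0,0,1],[0.1,4.6,-0.8,0,0,0,1]],
])

```text
time_s: 24.52
tool_pos: [0.4524, -0.0196, 0.0585]
eef_rot: [[0.977, -0.0, -0.214], [0.214, -0.0, 0.977], [-0.0, -1.0, 0.0]]
wrist_force: [0.3, 0.4, 1.7]
gripper_width: -0.0
```

Run:
```python
from h import *
go((.44,-.021,.015),102.3)
im,D=camera("wrist");cv2.imwrite("pics/w17.png",im)
im,D=camera("scene");cv2.imwrite("pics/s17.png",cv2.resize(im[160:340,210:370],None,fx=3.3,fy=3.3,interpolation=2))
```

```text
at [ 0.4524 -0.0196  0.0585] t 24.525 F [0.3 0.4 1.7] w -0.0
shift cm [-1.24  4.35  0.13] turn deg [-0.    0.07 -0.01]
```

View pics/w17.png

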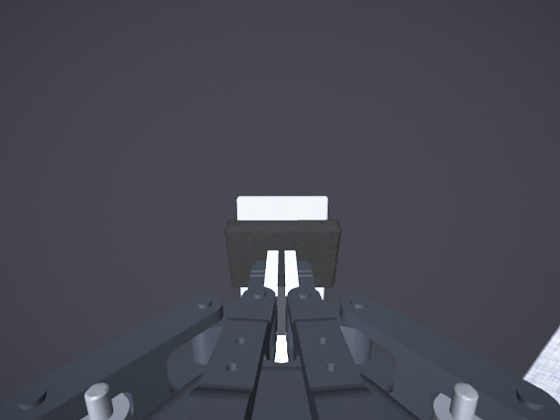

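View pics/s17.png

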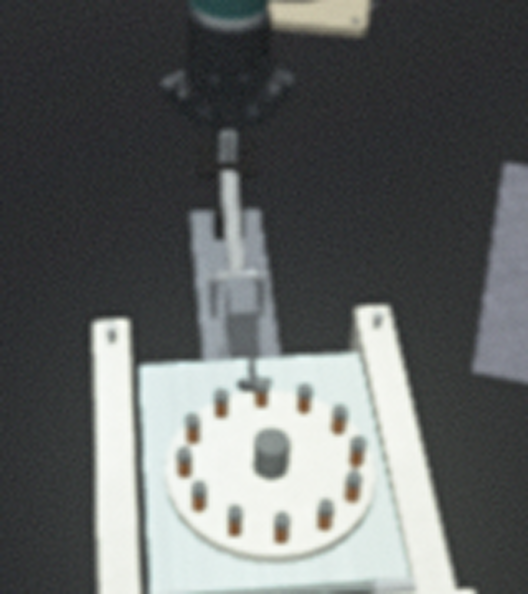

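Request:
send_rows([
  [[-0.3,0.5,0,0,0,0,1],[-0.5,1,0,0,0,0,1],[-0.8,1.6,0,0,0,0,1],[-1,2.2,0,0,0,0,1],[-1.1,2.7,0,0,0,0,1],[-1.2,3.2,0,0,0,0,1],[-1.2,3.7,0,0,0,0,1],[-1.2,3.7,0,0,0,0,1]],
])

```text
time_s: 25.62
tool_pos: [0.44, -0.0226, 0.0212]
eef_rot: [[0.977, -0.002, -0.214], [0.214, -0.001, 0.977], [-0.002, -1.0, -0.001]]
wrist_force: [2.7, -1.6, 5.1]
gripper_width: 0.0003
```

Request:
send_rows([
  [[0,0.2,0,0,0,0,1],[0,0.4,0,0,0,0,1],[0,0.4,0,0,0,0,1]],
])

```text
time_s: 26.0
tool_pos: [0.44, -0.0227, 0.0185]
eef_rot: [[0.977, -0.002, -0.214], [0.214, -0.001, 0.977], [-0.002, -1.0, -0.001]]
wrist_force: [-0.8, -1.4, 13.1]
gripper_width: -0.0002
```

Run:
```python
from h import *
go((.44,-.021,.015),102.3)
im,D=camera("scene");X=pts(par("scene"),D);cv2.imwrite("pics/s18.png",cv2.resize(im[160:340,210:370],None,fx=3.3,fy=3.3,interpolation=2))
print([(u,X[v,u].round(3).tolist()) for v,u in((285,262),(270,270),(270,300),(275,310))])
im,D=camera("wrist");cv2.imwrite("pics/w18.png",im)
```

```text
at [ 0.44   -0.0227  0.0185] t 26.0 F [-0.8 -1.4 13.1] w -0.0002
shift cm [0.04 0.35 0.16] turn deg [ 0.04  0.05 -0.12]
[(262, [0.776, -0.018, 0.103]), (270, [0.722, -0.005, 0.102]), (300, [0.713, 0.075, 0.105]), (310, [0.725, 0.103, 0.104])]
```

View pics/s18.png

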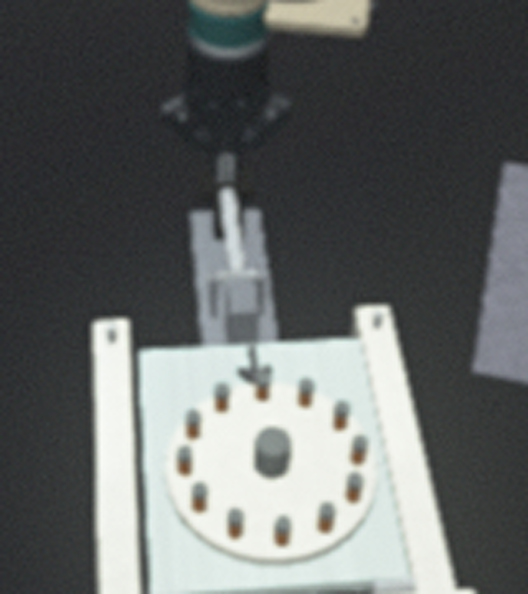

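View pics/w18.png

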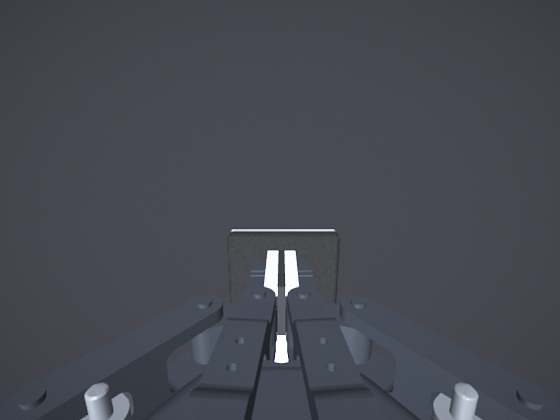

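Force rose to 13 N, above the 4–7 N needed, so the handle is at its stop. I'll add a small margin and check that the shelf is level.

Request:
send_rows([
  [[0,0.1,0,0,0,0,1],[0,0.1,0,0,0,0,1],[0,0.1,0,0,0,0,1],[0,0.1,0,0,0,0,1]],
])

```text
time_s: 26.6
tool_pos: [0.44, -0.0227, 0.018]
eef_rot: [[0.977, -0.002, -0.214], [0.214, -0.001, 0.977], [-0.002, -1.0, -0.001]]
wrist_force: [-2.9, -1.3, 17.9]
gripper_width: -0.0
```

Run:
```python
from h import *
go((.44,-.021,.015),102.3)
x=np.array([.977,.213]);y=np.array([-.213,.977]);o=np.array([.730,.042])
def fit(im,D,n):
    X=pts(par(n),D);m=(X[...,:2]-o)@x,(X[...,:2]-o)@y
    k=(m[0]>-.035)&(m[0]<.2)&(abs(m[1])<.088)&(X[...,2]>.075)&(X[...,2]<.114)&(D>0)
    a,b,z=m[0][k],m[1][k],X[...,2][k]
    for _ in range(4):
        c=np.linalg.lstsq(np.c_[a,b,np.ones(len(a))],z,rcond=None)[0];r=z-np.c_[a,b,np.ones(len(a))]@c
        q=abs(r)<.006;a,b,z=a[q],b[q],z[q]
    print(n,"tilt rad",c[:2],"z at pad",c[2],len(a))
im,D=camera("scene");fit(im,D,"scene");im0=cv2.imread("pics/scene0.png");fit(im0,np.load("scene0.npy"),"scene")
X=pts(par("scene"),D)
m=((X[...,2]>.06)&(X[...,2]<.09)&(im.min(2)>130)).astype(np.uint8);m[:,:345]=0;m[:,420:]=0;m[:200]=0;m[290:]=0
m=cv2.morphologyEx(m,cv2.MORPH_OPEN,np.ones((3,3)));q=X[m>0];print("cover",np.median(q[:,2]),cv2.minAreaRect(q[:,:2].astype(np.float32)*1000))
cv2.imwrite("pics/s19.png",im)
im,D=camera("top");fit(im,D,"top");cv2.imwrite("pics/t19.png",im)
go((.44,-.021,.015),102.3)
```

```text
at [ 0.44   -0.0227  0.018 ] t 26.6 F [-2.9 -1.3 17.9] w -0.0
shift cm [0.03 0.3  0.17] turn deg [ 0.05  0.05 -0.11]
scene tilt rad [-0.00573106 -0.00097865] z at pad 0.10286307986802724 2370
scene tilt rad [0.0760494  0.00066005] z at pad 0.08716047591695121 2203
cover 0.07819471654719184 ((475.4032897949219, 331.528076171875), (50.85972213745117, 260.1051330566406), 83.50784301757812)
top tilt rad [-0.00182382  0.00097686] z at pad 0.10326474651437674 2296
at [ 0.44   -0.0227  0.018 ] t 26.7 F [-2.4 -0.2 17.7] w 0.0001
shift cm [0.04 0.3  0.17] turn deg [ 0.05  0.05 -0.12]
```

View pics/s19.png

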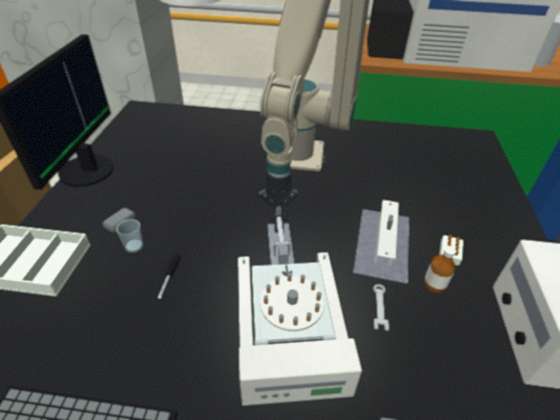

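```bash
python3 -c "
from h import *
print(order.hand_in())"
```

```text
the job is handed in; nothing more can be done
None
```

I moved the cover onto the mat, placed the jack under the lift point and pushed its handle down. I handed the job in at about 26.7 s, still holding the handle. The hand-in gave no verdict.

**Last checks**
- **Cover:** it stands with its sheet at z = 0.078 m, within about 7 mm of the mat centre and within about 0.01 rad of lengthways.
- **Jack:** before pumping, the top view put the saddle within about 1 mm of the pad centre. The other two views suggested the pad lay a few mm further in, still inside the 14 mm limit. I did not measure it again after pushing the handle.
- **Handle:** the wrist force was about 18 N at the end. That is well above the 4–7 N the load needs, so I took the handle to be on its stop; I did not measure its angle.
- **Shelf:** the tilt is 0.002 rad in the top view and 0.006 rad in the scene view, down from about 0.076. The shelf rose about 16 mm at the pad.
- **Bystanders:** they look unmoved in the last picture; I did not measure them.

**What disagreed or failed**
- **Fingertip position:** the reported tool position lies about 40 mm beyond the real fingertips, by both scene and wrist depth. My first grasp closed above the tab and lifted nothing, so I corrected for this from then on.
- **Pin spacing:** it measured 225–228 mm against the stated 230 mm.

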